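# Key and belt pulley onto a feed-drive countershaft

## Robot

A 7-joint arm with a two-finger parallel gripper is mounted at the origin on the work surface. World frame = base frame: x ahead of the robot, y to its left, z up, the work surface at z = 0. Lengths are in m, angles in rad, forces in N, time in s.
With the tool pointing down it reaches from about 0.425 to 0.875 m from the base axis. Payload 4.7 kg.
Tool frame: the origin (TCP) lies on the centre line of the jaws, within the pads' length; the fingertips stand 14 mm ahead of it and the grasp point (between the pads) lies 5 mm behind it; z points along the fingers, y is the direction in which the jaws open and shut (so a half turn about z gives the same grasp; the last joint's range is limited). The gripper opens to 87 mm and grips with 3 to 60 N. Pads are 19 mm wide; open, the fingers measure 117 mm over their backs; the gripper's body (75 mm by 190 mm) begins 51 mm behind the grasp point.
Start: joints at [1.301, 0.321, -0.07, 1.45, 0.023, 1.371, -0.057], TCP at [0.182, -0.624, 0.237] pointing down, gripper open.
Joint ranges: [-2.86, 2.86], [-0.3, 2.09], [-1.38, 1.24], [0.06, 2.45], [-1.56, 4.7], [0.09, 2.05], [-2.69, 2.69]. Speed limits (rad/s): [2.57, 2.57, 3.14, 3.14, 3.14, 3.14, 3.14].

## Interface

Orientations are given as a rotation vector (axis times angle).
In Python, from bench import ctrl gives the robot as it stands. The module is installed in compiled form; this text tells all that it offers.
- The arm moves only by the tool step_arm, never from a script. Its argument "plan" is a list of rows, each a list of 3 entries, a list of its own where there are three numbers: the turn, a rotation vector about the tool's x, y, z in rad, then the shift along the tool's x, y, z in m, then the closure in counts, from 0 (fully open) to 255 (shut). In form: [[[rx, ry, rz], [x, y, z], hand], ...]. A call has exactly 10 rows; each row is the pose to reach, as a shift and turn from the pose commanded when the call began, along the tool's axes at that moment; what a row does not reach only later rows make up. A row lasts 1/8 s, in which the tool goes at most 62.5 mm and 10.7 degrees, less where a joint would pass 70% of its speed; a pose out of reach is approached as far as the arm can. A call with a gripper value outside its range is refused whole. The fingers move at their own pace and stop on an object; "squeeze" is the grip in N (left out, the last holds). Time passes only in rows, so rows that repeat a pose let the fingers close, or fill a call up. It gives the time, the measured TCP pose, the force and the opening at its end, in the units of the state.
- ctrl.get_state(): the state, without advancing time (a new reading comes with each control period).
- ctrl.get_image(name): name is "scene" or "side" or "wrist"; returns the picture (384x512x3 uint8, red, green, blue); there is no depth.
- ctrl.calibration(name): a dict with "fov_y" (degrees; the focal length in pixels is half the picture's height over the tangent of half this angle, whatever the lens; pixels are square), "cx", "cy" (the principal point, pixels), "rvec" (rotation vector, rad) and "tvec" (3), from world to camera coordinates, as OpenCV has them. Camera axes: x right, y down, z forward; pixel columns grow to the right and rows downward; lengths in m; the calibration is good to about 2 mm. A picture is of the moment at which its call begins: read the wrist's pose just before it. calibration takes no time and is no camera call; for the wrist camera it gives the pose at the moment of the call.
- ctrl.close_job(): hands the job in, once; it reports no verdict.
Trained networks look in the newest picture that a camera, given by its name, has taken for a name from the list of things; names that differ only in an ending like _2 or _b are one class to them, and where a whole thing is asked for, a point or a joint stands for the part that bears it (a point fixed in the world has none). Each returns a list of dicts, best first, with "score" (0 to 1); they miss things now and then, are a little off and sometimes report something else, mostly with a low value. They report only what shows in the picture. A call takes as long as a camera call.
- ctrl.cut_out(camera, label): "pixels" (384x512 bool, what is visible of it) and "rect" ([left, top, width, height] in pixels, round what is visible of it).
The state is a dict: "time": time; "joint_positions": joint angles; "qd": joint speeds; "joint_torque": joint torques, N m; "position": TCP position; "tool_rot": TCP orientation; "ft_force": force on the tool from outside, world axes, zero at the start; "torque": the same for the moment, N m; "grip_width": opening from 0.0 (shut) to 1.0 (fully open).
Only numpy, scipy, OpenCV 4.12 (cv2) and the standard library are available. Lean on these libraries where they do the work, as an engineer would, in place of code of your own. Each camera call takes 0.05 s, during which the arm holds its last target.

## Task

The feed-drive countershaft stands on the bench ready for its belt pulley. Drop the loose key into the slot in the shaft and bed it fully down, then slide the pulley from the V-block onto the shaft with its keyway over the key, and push it firmly home against the brass spacer ring. Work gently and by feel: do not force the key, the pulley or the shaft (a push of some 10 N is plenty anywhere), do not disturb the other things on the bench, and let go at the end.

Things in the scene. Friction and masses are not known exactly. Their poses are not given: they have to be found in the camera images.
- stand: fixed stand of the countershaft: dark base plate 205 x 170 x 12 mm with two green pillow blocks, 99 mm high, feet 156 mm wide. Origin: on the bench under the outer face of the spacer ring; x outward along the shaft. Plate and blocks begin 20 mm behind that face; the stub overhangs free
- shaft: bright steel shaft, level, axis 62 mm above the bench. Origin: on the axis in the plane of the spacer ring's outer face. x outward to the free end, z out of the keyseat (up to 0.3 rad off vertical). The stub beyond the ring: 32 mm diameter, 48 mm long. It cannot shift, but turns about x in its bearings under more than about 0.12 N m and stays where left
- spacer: brass spacer ring on the shaft, free to turn but not to shift, 42 mm diameter, 20 mm long, between the pillow block and the stub: the stop against which the pulley seats. Origin and axes as shaft
- shaft_end (a point): point on the axis at the free end face of the stub, 48 mm out from the spacer ring; the end is chamfered 2 mm. Axes as shaft. The last 15 mm of the stub, beyond the slot, are plain and round
- keyseat (a point): centre of the floor of the keyseat, a flat-bottomed slot in the stub closed at both ends: 29.5 mm long (3.5 to 33 mm out from the spacer ring), 11 mm wide, floor 11 mm from the axis, so 5 mm below the stub's crown. Axes as shaft (x outward, z out of the slot)
- key: loose dark steel square key, 28 long (x) x 10 wide (y) x 10 mm high (z), 22 g, lying flat on the bench. Origin: centre of its underside. Bedded in the slot it stands 5 mm proud of the stub's crown
- key_mid (a point): the middle of the key, 5 mm above its underside; axes as key
- pulley: toothed aluminium belt pulley, no flanges, 64 mm diameter, 36 mm long, 0.3 to 0.55 kg, standing on its rim in the V-block. Origin: its centre. x along its axis, z to the keyway, straight up in the block; both faces alike. Bore 33 mm diameter, keyway 11 mm wide right through, roof 23 mm from the axis. Seated, its centre is 18 mm out from the origin of shaft
- vblock: fixed wooden V-block, 44 mm along x, 48 mm wide, 25 mm high, holding the pulley by its underside with the pulley's axis 50 mm above the bench. Origin: centre of its underside; x along the pulley's axis
- glue_bottle: white glue bottle with red cap, 54 mm diameter, 130 mm high, upright; bystander. Origin: centre of its underside
- spanner: steel spanner 180 mm long (x), 8 mm thick, lying flat; bystander. Origin: middle of its underside
- edging_roll: roll of wood edging, 104 mm diameter, 23 mm high, lying flat; bystander. Origin: centre of its underside

How it is judged:
By the outcome, as a careful person would: the job done as asked, in the order asked, and still so for the second after the job is handed in, with the robot touching nothing.
It also fails if it takes over 72 s, if anything falls off the work surface, if the arm or the gripper's body presses on something with over 40 N, if the wrist force passes 120 N, or if a joint passes its speed limit or range.

## Working session

There is one attempt and no reset: what is moved stays moved. The work goes in short steps, Python scripts to look and compute and a tool call to move; the robot and the scene stay as the last step left them, time stands still between calls to the robot, and variables do not carry over. Pictures are saved under pics/ and viewed, and the job is handed in when it is done.

Besides the shell and the picture viewer there is one more tool, called after "Call:" by a JSON object that holds its "api" and its "payload", one argument or row to a line. step_arm: Moves the arm, as the interface text tells. Its arguments: {"type":"object","properties":{"plan":{"type":"array"},"squeeze":{"type":"number"}},"required":["plan"]}

```bash
mkdir -p pics
cat > h.py <<'E'
import numpy as np, cv2
from bench import ctrl
def cal(n):
    c=ctrl.calibration(n); f=192/np.tan(np.radians(c['fov_y'])/2)
    R=cv2.Rodrigues(np.array(c['rvec'],float))[0]; t=np.array(c['tvec'],float)
    return f,c['cx'],c['cy'],R,t
def proj(C,P):
    f,cx,cy,R,t=C; q=np.atleast_2d(P)@R.T+t
    return np.c_[f*q[:,0]/q[:,2]+cx,f*q[:,1]/q[:,2]+cy]
def ray(C,u,v):
    f,cx,cy,R,t=C; d=R.T@np.array([(u-cx)/f,(v-cy)/f,1]); return -R.T@t,d
def onz(C,u,v,z):
    o,d=ray(C,u,v); return o+d*(z-o[2])/d[2]
def snap(n,fn,scale=1.5):
    im=ctrl.get_image(n); b=cv2.cvtColor(im,cv2.COLOR_RGB2BGR); cv2.imwrite('pics/raw_'+fn,b)
    cv2.imwrite('pics/'+fn,cv2.resize(b,None,fx=scale,fy=scale,interpolation=cv2.INTER_CUBIC)); return im
E
python3 - <<'E'
from h import *
np.set_printoptions(precision=4,suppress=True)
print(ctrl.get_state())
for n in ['scene','side','wrist']:
    print(n,ctrl.calibration(n)); C=cal(n); print('cam pos',-C[3].T@C[4])
    snap(n,n+'0.png')
    for l in ['shaft','spacer','key','pulley','vblock','stand','glue_bottle','spanner','edging_roll']:
        r=ctrl.cut_out(n,l)
        if r: print(n,l,[(round(x['score'],2),x['rect']) for x in r[:2]])
E
```

```text
{'time': 0.0, 'joint_positions': array([ 1.3011,  0.3219, -0.0701,  1.4517,  0.0226,  1.3708, -0.0569]), 'qd': array([ 0.0004,  0.001 ,  0.0005, -0.0005, -0.0007,  0.002 ,  0.0008]), 'joint_torque': array([  0.0001, -49.1294,  -0.4037, -31.2528,  -0.0638,   0.0438,
         0.0002]), 'position': array([ 0.1818, -0.6235,  0.2355]), 'tool_rot': array([-3.1082, -0.4441,  0.0006]), 'ft_force': array([-0.3514, -0.6725, -0.115 ]), 'torque': array([0.0015, 0.0045, 0.0126]), 'grip_width': 0.9995336347941184}
scene {'fov_y': 43.11042473522147, 'cx': 246.1813454611728, 'cy': 188.37455804048787, 'rvec': array([ 1.5704,  2.2514, -0.6466]), 'tvec': array([ 0.3136, -0.3858,  1.2483])}
cam pos [1.0397 0.0444 0.8499]
scene shaft [(0.87, [350.1, 215.1, 116.8, 49.3])]
scene spacer [(0.74, [375.7, 214.3, 13.8, 27.1])]
scene key [(0.66, [285.3, 164.6, 8.4, 15.5])]
scene pulley [(0.84, [152.0, 143.8, 30.0, 36.6]), (0.19, [206.9, 219.9, 30.3, 91.8])]
scene vblock [(0.59, [154.9, 164.4, 29.2, 23.0])]
scene stand [(0.98, [351.2, 206.6, 143.8, 107.1])]
scene glue_bottle [(0.78, [237.0, 279.4, 31.7, 49.6])]
s
[... 404 characters left out ...]
, 297.8, 30.2, 23.6])]
side spacer [(0.9, [202.6, 300.1, 28.2, 19.4])]
side key [(0.54, [248.9, 142.2, 42.3, 26.8]), (0.43, [325.2, 263.1, 14.3, 8.8])]
side pulley [(0.76, [309.7, 147.4, 32.0, 31.3])]
side vblock [(0.5, [311.0, 169.5, 32.2, 18.3])]
side stand [(0.64, [124.3, 276.3, 150.4, 107.7])]
side glue_bottle [(0.92, [150.8, 161.0, 35.1, 71.1])]
side spanner [(0.55, [184.6, 196.8, 82.0, 15.4]), (0.33, [142.8, 274.2, 103.6, 109.8])]
side edging_roll [(0.7, [247.9, 140.8, 44.0, 27.7])]
wrist {'fov_y': 60.5359108710301, 'cx': 259.5444796849989, 'cy': 194.54914638562096, 'rvec': array([-2.3384,  1.7532,  0.2311]), 'tvec': array([-0.6501, -0.0312,  0.3886])}
cam pos [ 0.2501 -0.6041  0.3835]
```

View pics/scene0.png

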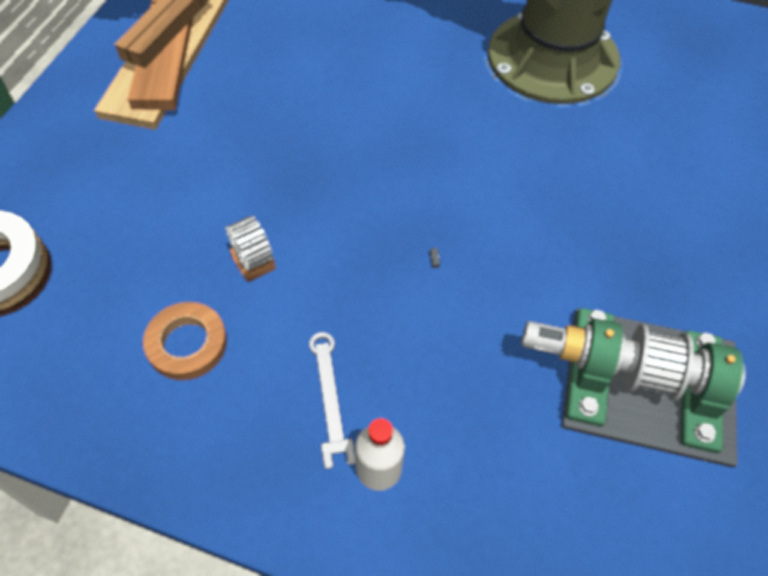

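View pics/side0.png

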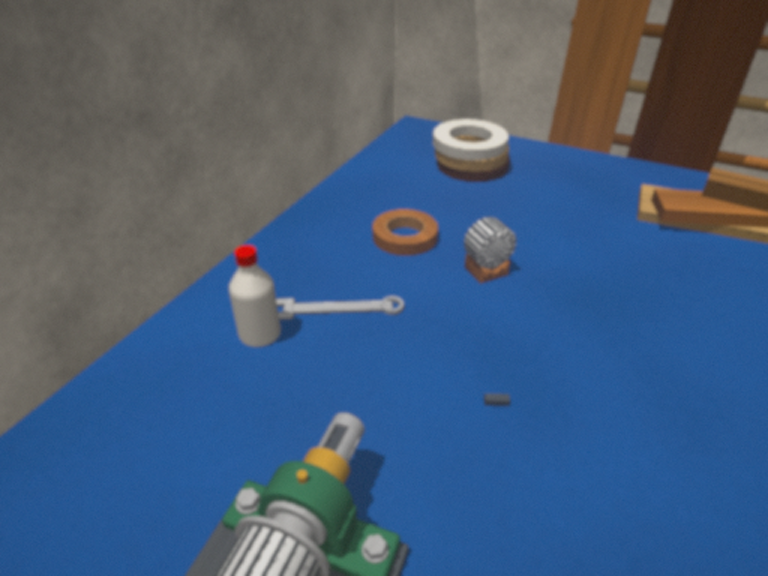

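View pics/wrist0.png

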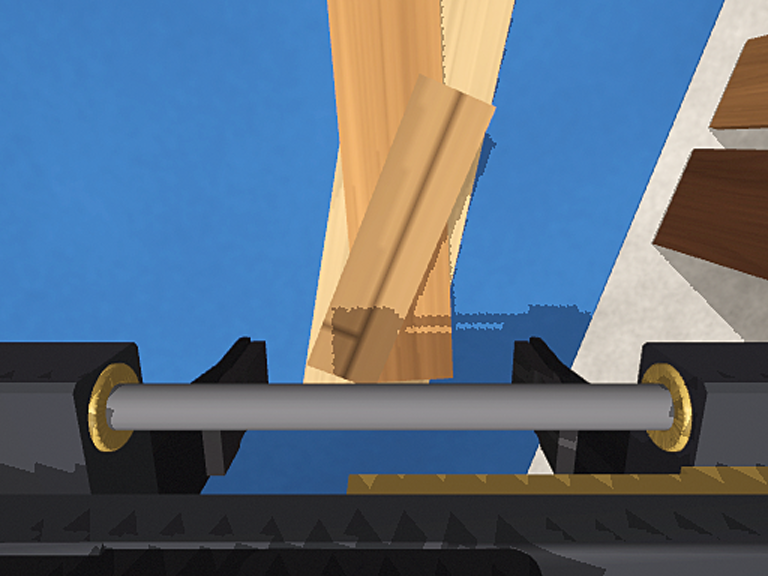

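The scene view shows the key near (434,258) of 768-wide, the pulley in its V-block near (250,245), the stub end near (527,335) pointing left with its slot up, and the stand at right. The wrist view shows only scrap wood. Next: coarse world positions.

Run:
```python
from h import *
np.set_printoptions(precision=4,suppress=True)
S=cal('scene');D=cal('side')
def mid(a,b):
    (o1,d1),(o2,d2)=a,b
    A=np.c_[d1,-d2]; s=np.linalg.lstsq(A,o2-o1,rcond=None)[0]
    p,q=o1+d1*s[0],o2+d2*s[1]; return (p+q)/2,np.linalg.norm(p-q)
# key
print('key',onz(S,289.5,172,.005),onz(D,332.3,266.5,.005))
print('pulley',mid(ray(S,167,162),ray(D,325.7,162)), onz(S,167,162,.05),onz(D,325.7,162,.05))
print('stub end', onz(S,353,224,.062),onz(D,232,283,.062))
print('spacer', onz(S,382.5,228,.062),onz(D,216.5,309,.062))
print('roll',onz(S,123.5,226,.012),'span',onz(S,214,228,.004),onz(S,222,305,.004),'glue',onz(S,253,315,.02))
for n,f in [('scene',(140,130,300,200)),('side',(90,130,280,210))]:
    im=cv2.imread(f'pics/raw_{n}0.png'); x,y,w,h=f
    cv2.imwrite(f'pics/z_{n}.png',cv2.resize(im[y:y+h,x:x+w],None,fx=2.66,fy=2.66,interpolation=cv2.INTER_CUBIC))
```

```text
key [ 0.4699 -0.0648  0.005 ] [ 0.4653 -0.0641  0.005 ]
pulley (array([ 0.5616, -0.2982,  0.0486]), np.float64(0.00014996537337324872)) [ 0.5625 -0.2975  0.05  ] [ 0.561  -0.2961  0.05  ]
stub end [0.5779 0.0863 0.062 ] [0.5749 0.0816 0.062 ]
spacer [0.5673 0.1387 0.062 ] [0.5719 0.129  0.062 ]
roll [ 0.7071 -0.3282  0.012 ] span [ 0.6467 -0.1638  0.004 ] [ 0.785 -0.092  0.004] glue [ 0.7878 -0.0325  0.02  ]
```

```bash
cat >> h.py <<'E'
from scipy.spatial.transform import Rotation as Ro
np.set_printoptions(precision=4,suppress=True)
def tool():
    s=ctrl.get_state(); return np.array(s['position']),Ro.from_rotvec(s['tool_rot']).as_matrix()
def go(p,R=None):
    """turn, shift in tool axes from current measured"""
    P,T=tool(); R=T if R is None else R
    return Ro.from_matrix(T.T@R).as_rotvec(), T.T@(np.array(p)-P)
def down(yaw):
    """tool down, tool x at world angle yaw"""
    x=np.array([np.cos(yaw),np.sin(yaw),0]); z=np.array([0,0,-1.]); return np.c_[x,np.cross(z,x),z]
def st():
    s=ctrl.get_state(); P,T=tool()
    print('t %.2f'%s['time'],'p',P,'yaw %.3f'%np.arctan2(T[1,0],T[0,0]),'z',T[:,2],'F',s['ft_force'],'M',s['torque'],'w %.4f'%s['grip_width'], 'mm %.2f'%(87*s['grip_width']))
    return s
E
python3 - <<'E'
from h import *
st(); P,T=tool(); C=cal('wrist')
print('tool',T); o=-C[3].T@C[4]
print('cam in tool',T.T@(o-P)); print('cam axes in tool',T.T@C[3].T)
print('tcp px',proj(C,P),'tip',proj(C,P+.014*T[:,2]), 'f',C[0])
for z in (0,.1): print('centre hits in tool',T.T@(onz(C,256,192,z)-P))
E
```

```text
t 1.50 p [ 0.182  -0.624   0.2366] yaw 0.284 z [-0. -0. -1.] F [ 0.4291  0.3095 -0.2061] M [ 0.0416 -0.0292 -0.0339] w 1.0013 mm 87.11
tool [[ 0.96    0.28   -0.    ]
 [ 0.28   -0.96   -0.    ]
 [-0.0001  0.     -1.    ]]
cam in tool [ 0.0709 -0.0001 -0.147 ]
cam axes in tool [[ 0.0003 -0.9658 -0.2593]
 [ 1.      0.0003  0.0002]
 [-0.0002 -0.2593  0.9658]]
tcp px [[259.5559 256.8558]] tip [[259.5509 245.1397]] f 328.9908802653656
centre hits in tool [-0.0289 -0.0042  0.2366]
centre hits in tool [-0.0029 -0.0031  0.1366]
```

View pics/z_scene.png

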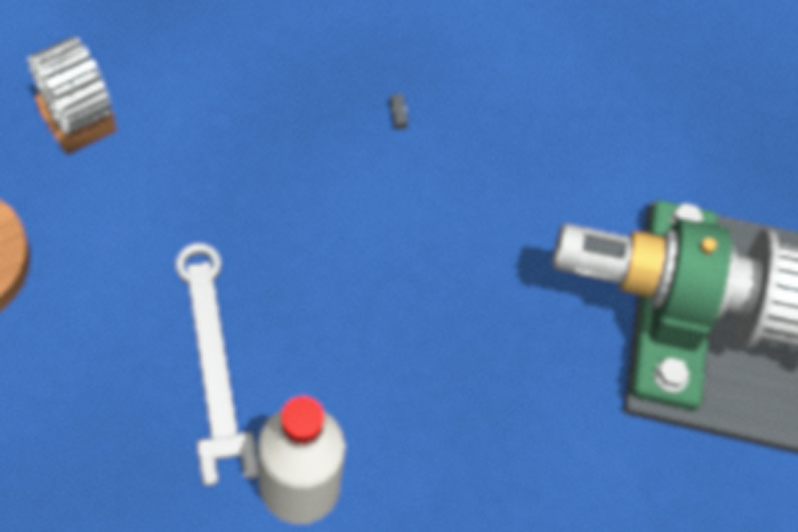

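View pics/z_side.png

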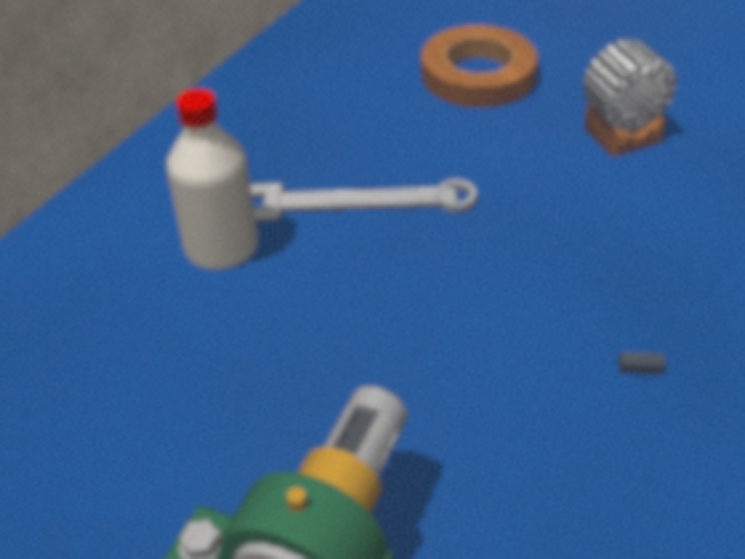

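Run:
```python
from h import *
S=cal('scene');D=cal('side')
for n,C,k in (('scene',S,'key'),):
    ctrl.get_image(n); r=ctrl.cut_out(n,k)[0]['pixels']; v,u=np.nonzero(r); 
    W=np.array([onz(C,a,b,.006)[:2] for a,b in zip(u,v)]); m=W.mean(0); w,V=np.linalg.eigh(np.cov((W-m).T)); print(m,V[:,1],np.arctan2(V[1,1],V[0,1]),np.sqrt(w*12))
for y in (0,3.1,1.43): print(y,go([.47,-.065,.2],down(y)))
```

```text
[ 0.4705 -0.0638] [-0.9077 -0.4196] -2.708632801548066 [0.0116 0.0318]
0 (array([0.0001, 0.    , 0.2838]), array([ 0.433 , -0.456 ,  0.0365]))
3.1 (array([-0.0001,  0.0001, -2.8162]), array([ 0.433 , -0.456 ,  0.0365]))
1.43 (array([ 0.    ,  0.0001, -1.1462]), array([ 0.433 , -0.456 ,  0.0365]))
```

Call:
{"api": "step_arm", "payload": {
  "plan": [
    [[0,0,-0.15],[0.433,-0.456,0.076],0],
    [[0,0,-0.15],[0.433,-0.456,0.076],0],
    [[0,0,-0.15],[0.433,-0.456,0.076],0],
    [[0,0,-0.15],[0.433,-0.456,0.076],0],
    [[0,0,-0.15],[0.433,-0.456,0.076],0],
    [[0,0,-0.15],[0.433,-0.456,0.076],0],
    [[0,0,-0.15],[0.433,-0.456,0.076],0],
    [[0,0,-0.15],[0.433,-0.456,0.076],0],
    [[0,0,-0.15],[0.433,-0.456,0.076],0],
    [[0,0,-0.15],[0.433,-0.456,0.076],0]
  ],
  "squeeze": 10
}}

```text
time: 2.85
position: [0.467, -0.0708, 0.1619]
tool_rot: [3.067, 0.675, 0.002]
ft_force: [1.5, -0.9, -0.2]
grip_width: 0.998
```

```bash
cat >> h.py <<'E'
def keypose(fn,z=.010):
    C=cal('wrist'); snap('wrist',fn); r=ctrl.cut_out('wrist','key'); 
    print([(x['score'],x['rect']) for x in r])
    if r:
        m=r[0]['pixels'].astype(np.uint8); b=cv2.minAreaRect(np.argwhere(m)[:,::-1].astype(np.float32)); c=cv2.boxPoints(b)
        W=np.array([onz(C,u,v,z) for u,v in c]); print('px',c.round(1).tolist()); 
        e1,e2=W[1]-W[0],W[2]-W[1]; L=e1 if np.linalg.norm(e1)>np.linalg.norm(e2) else e2
        print('key c',W.mean(0),'len',np.linalg.norm(e1),np.linalg.norm(e2),'yaw',np.arctan2(L[1],L[0]))
E
python3 - <<'E'
from h import *
st(); keypose('w1.png')
E
```

```text
t 2.85 p [ 0.467  -0.0708  0.1619] yaw 0.433 z [ 0.0015 -0.0013 -1.    ] F [ 1.4796 -0.9299 -0.247 ] M [-0.0431 -0.0404 -0.077 ] w 0.9977 mm 86.80
[(0.7, [248.6, 165.4, 11.5, 31.0])]
px [[249.0, 165.0], [259.0, 165.0], [259.0, 194.0], [249.0, 194.0]]
key c [ 0.4696 -0.0643  0.01  ] len 0.009182467757189658 0.027556228991185622 yaw -2.708286020591719
```

View pics/w1.png

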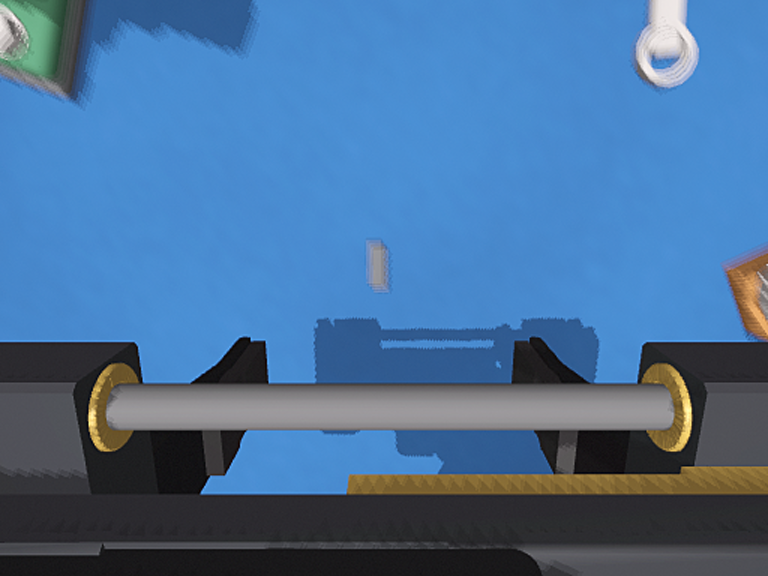

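The wrist view shows the key upright near (377,265), blurred by residual motion. Descending to look closer.

Call:
{"api": "step_arm", "payload": {
  "plan": [
    [[0,0,0],[0,0,0.045],60],
    [[0,0,0],[0,0,0.09],100],
    [[0,0,0],[0,0,0.09],120],
    [[0,0,0],[0,0,0.09],120],
    [[0,0,0],[0,0,0.09],120],
    [[0,0,0],[0,0,0.09],120],
    [[0,0,0],[0,0,0.09],120],
    [[0,0,0],[0,0,0.09],120],
    [[0,0,0],[0,0,0.09],120],
    [[0,0,0],[0,0,0.09],120]
  ]
}}

```text
time: 4.2
position: [0.4661, -0.0724, 0.0715]
tool_rot: [-3.068, -0.676, 0.0]
ft_force: [0.4, 0.2, 0.1]
grip_width: 0.527
```

Run:
```python
from h import *
st(); keypose('w2.png')
C=cal('wrist');P,T=tool();print(proj(C,P+np.array([T[:,2]*.05,T[:,2]*.014])))
```

```text
t 4.20 p [ 0.4661 -0.0724  0.0715] yaw 0.434 z [-0.0002 -0.     -1.    ] F [0.3535 0.1636 0.1482] M [-0.0227 -0.0046 -0.0001] w 0.5273 mm 45.87
[(0.56, [241.8, 184.0, 19.7, 43.0])]
px [[243.0, 185.0], [258.0, 185.0], [258.0, 227.0], [243.0, 227.0]]
key c [ 0.4698 -0.0641  0.01  ] len 0.009764004050625497 0.029079760213499582 yaw -2.708610503500034
[[259.4845 222.0788]
 [259.4861 245.2442]]
```

View pics/w2.png

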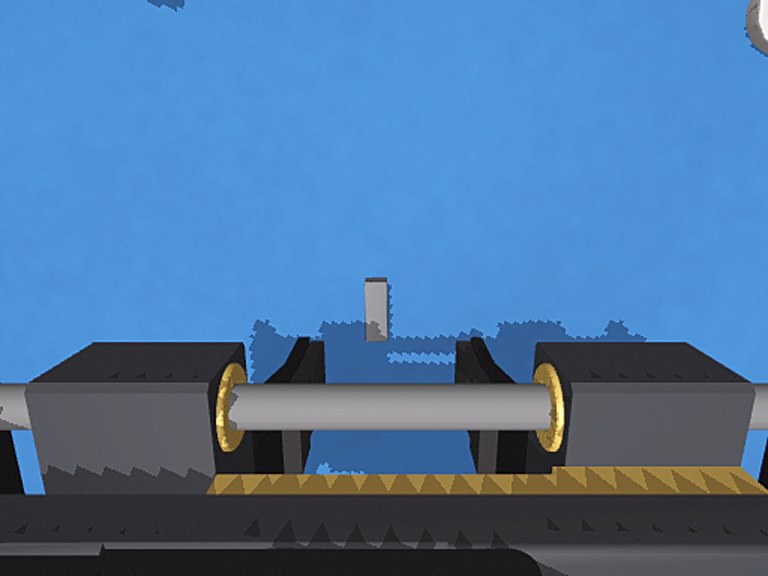

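Run:
```python
from h import *
C=cal('wrist');P,T=tool()
im=cv2.imread('pics/raw_w2.png'); print(im[180:232,251].tolist()[::2]); print(im[205,238:264].tolist())
for u,v in ((250.7,188),(250.7,227.5),(243.3,207),(258.3,207)):
    print(T.T@(onz(C,u,v,.01)-P))
```

```text
[[219, 150, 79], [219, 151, 78], [208, 140, 79], [74, 73, 77], [156, 151, 152], [164, 159, 160], [162, 158, 158], [161, 159, 158], [160, 158, 158], [161, 159, 158], [161, 158, 158], [161, 159, 158], [161, 158, 158], [161, 158, 157], [162, 155, 158], [162, 155, 157], [158, 154, 155], [166, 162, 163], [103, 100, 102], [104, 101, 104], [109, 105, 106], [110, 104, 106], [108, 106, 107], [107, 108, 112], [157, 98, 50], [152, 97, 52]]
[[214, 146, 78], [214, 146, 77], [215, 147, 79], [216, 145, 76], [224, 147, 69], [151, 129, 116], [165, 165, 168], [165, 160, 162], [165, 159, 159], [165, 159, 159], [163, 157, 159], [161, 157, 159], [162, 158, 159], [161, 157, 157], [162, 157, 157], [162, 158, 158], [159, 155, 154], [160, 156, 156], [162, 160, 159], [135, 138, 145], [120, 74, 41], [153, 94, 48], [139, 86, 46], [222, 152, 79], [218, 149, 79], [215, 147, 78]]
[ 0.0194 -0.0057  0.0615]
[-0.008  -0.0059  0.0615]
[ 0.0065 -0.0107  0.0615]
[ 0.0065 -0.0008  0.0615]
```

Call:
{"api": "step_arm", "payload": {
  "plan": [
    [[0,0,0],[0.0057,-0.0058,0.015],150],
    [[0,0,0],[0.0057,-0.0058,0.04],170],
    [[0,0,0],[0.0057,-0.0058,0.052],170],
    [[0,0,0],[0.0057,-0.0058,0.052],170],
    [[0,0,0],[0.0057,-0.0058,0.052],255],
    [[0,0,0],[0.0057,-0.0058,0.052],255],
    [[0,0,0],[0.0057,-0.0058,0.052],255],
    [[0,0,0],[0.0057,-0.0058,0.052],255],
    [[0,0,0],[0.0057,-0.0058,0.052],255],
    [[0,0,0],[0.0057,-0.0058,0.052],255]
  ],
  "squeeze": 10
}}

```text
time: 5.55
position: [0.4694, -0.065, 0.0201]
tool_rot: [3.067, 0.676, 0.001]
ft_force: [-0.8, -0.5, 6.6]
grip_width: 0.111
```

Run:
```python
from h import *
st()
for y in (1.57,1.71): print(go([.57,.06,.2],down(y)))
```

```text
t 5.55 p [ 0.4694 -0.065   0.0201] yaw 0.434 z [ 0.001  -0.0005 -1.    ] F [-0.8137 -0.5074  6.5502] M [-0.0358  0.1082 -0.0362] w 0.1113 mm 9.68
(array([ 0.0012, -0.0001, -1.1363]), array([ 0.1439, -0.071 , -0.1799]))
(array([ 0.0012,  0.    , -1.2763]), array([ 0.1439, -0.071 , -0.1799]))
```

Call:
{"api": "step_arm", "payload": {
  "plan": [
    [[0,0,0],[0,0,-0.03],255],
    [[0,0,0],[0,0,-0.08],255],
    [[0,0,-0.18],[0.02,-0.01,-0.11],255],
    [[0,0,-0.36],[0.05,-0.025,-0.13],255],
    [[0,0,-0.54],[0.08,-0.04,-0.13],255],
    [[0,0,-0.72],[0.11,-0.055,-0.13],255],
    [[0,0,-0.9],[0.14,-0.06,-0.13],255],
    [[0,0,-1.08],[0.144,-0.06,-0.13],255],
    [[0,0,-1.2],[0.144,-0.06,-0.13],255],
    [[0,0,-1.2],[0.144,-0.06,-0.13],255]
  ]
}}

```text
time: 6.8
position: [0.5739, 0.0502, 0.1488]
tool_rot: [-2.151, -2.288, 0.001]
ft_force: [0.5, -0.2, 0.5]
grip_width: 0.107
```

Call:
{"api": "step_arm", "payload": {
  "plan": [
    [[0,0,0],[0,0,0],255],
    [[0,0,0],[0,0,0],255],
    [[0,0,0],[0,0,0],255],
    [[0,0,0],[0,0,0],255],
    [[0,0,0],[0,0,0],255],
    [[0,0,0],[0,0,0],255],
    [[0,0,0],[0,0,0],255],
    [[0,0,0],[0,0,0],255],
    [[0,0,0],[0,0,0],255],
    [[0,0,0],[0,0,0],255]
  ]
}}

```text
time: 8.05
position: [0.5743, 0.0502, 0.1495]
tool_rot: [-2.15, -2.29, 0.0]
ft_force: [0.2, 0.2, -0.0]
grip_width: 0.107
```

Run:
```python
from h import *
st(); C=cal('wrist'); snap('wrist','w3.png')
for l in ['shaft','spacer','keyseat','key','shaft_end']:
    r=ctrl.cut_out('wrist',l); print(l,[(x['score'],x['rect']) for x in r])
for n in ('scene','side'): snap(n,n+'3.png')
```

```text
t 8.05 p [0.5743 0.0502 0.1495] yaw 1.634 z [-0.0001 -0.0001 -1.    ] F [ 0.1888  0.1832 -0.0183] M [ 0.0164 -0.1035  0.017 ] w 0.1074 mm 9.34
shaft [(0.77, [226.4, 62.3, 66.3, 110.4])]
spacer [(0.78, [227.6, 58.8, 65.3, 42.9])]
keyseat [(0.9, [226.6, 58.3, 65.7, 116.2])]
key [(0.56, [246.7, 217.9, 22.8, 37.8])]
shaft_end [(0.97, [228.2, 60.6, 64.3, 110.0])]
```

View pics/w3.png

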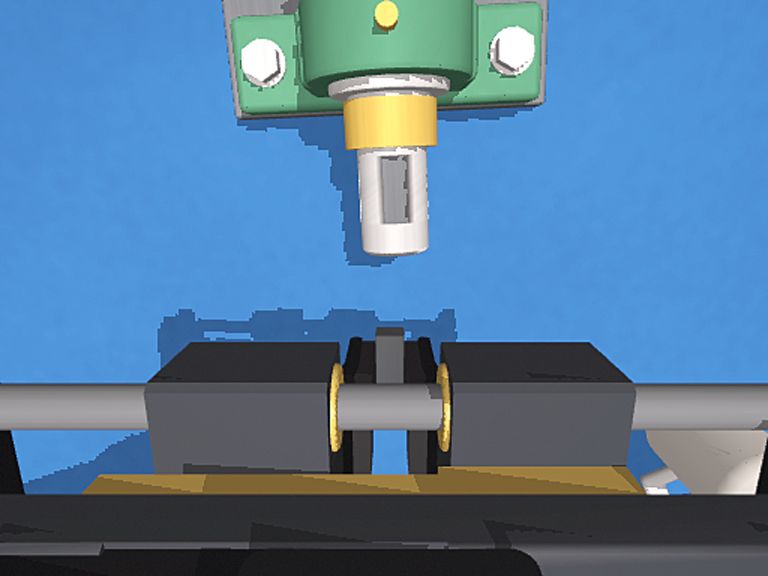

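The key is held (its end at (390,330)). The stub hangs below the brass ring, with stub columns 359–428, slot columns 380–410 and rows 156–223. Zooming in to measure.

Run:
```python
import cv2
im=cv2.imread('pics/raw_w3.png'); x,y,w,h=215,45,95,140
cv2.imwrite('pics/z3.png',cv2.resize(im[y:y+h,x:x+w],None,fx=4.25,fy=4.25,interpolation=cv2.INTER_NEAREST))
x,y,w,h=215,210,95,60
cv2.imwrite('pics/z3k.png',cv2.resize(im[y:y+h,x:x+w],None,fx=8,fy=8,interpolation=cv2.INTER_NEAREST))
g=cv2.cvtColor(im,cv2.COLOR_BGR2GRAY)
for r in (110,125,140,155): print(r,list(enumerate(g[r,232:292],232)))
```

```text
110 [(232, np.uint8(93)), (233, np.uint8(93)), (234, np.uint8(94)), (235, np.uint8(94)), (236, np.uint8(93)), (237, np.uint8(87)), (238, np.uint8(120)), (239, np.uint8(169)), (240, np.uint8(176)), (241, np.uint8(188)), (242, np.uint8(195)), (243, np.uint8(203)), (244, np.uint8(209)), (245, np.uint8(215)), (246, np.uint8(222)), (247, np.uint8(226)), (248, np.uint8(228)), (249, np.uint8(233)), (250, np.uint8(240)), (251, np.uint8(219)), (252, np.uint8(196)), (253, np.uint8(164)), (254, np.uint8(133)), (255, np.uint8(166)), (256, np.uint8(165)), (257, np.uint8(161)), (258, np.uint8(160)), (259, np.uint8(160)), (260, np.uint8(157)), (261, np.uint8(157)), (262, np.uint8(158)), (263, np.uint8(161)), (264, np.uint8(161)), (265, np.uint8(159)), (266, np.uint8(160)), (267, np.uint8(160)), (268, np.uint8(155)), (269, np.uint8(155)), (270, np.uint8(163)), (271, np.uint8(109)), (272, np.uint8(153)), (273, np.uint8(186)), (274, np.uint8(213)), (275, np.uint8(240)), (276, np.uint8(233)), (277, np.uint8(229)), (278, np.uint8(225)), (279, np.uint8(223)), (280, np.uint8(216)), (281, np.uint8(210)), (
[... 3465 characters left out ...]
0, np.uint8(252)), (261, np.uint8(251)), (262, np.uint8(251)), (263, np.uint8(252)), (264, np.uint8(252)), (265, np.uint8(251)), (266, np.uint8(249)), (267, np.uint8(247)), (268, np.uint8(245)), (269, np.uint8(241)), (270, np.uint8(239)), (271, np.uint8(240)), (272, np.uint8(240)), (273, np.uint8(241)), (274, np.uint8(239)), (275, np.uint8(235)), (276, np.uint8(233)), (277, np.uint8(235)), (278, np.uint8(232)), (279, np.uint8(225)), (280, np.uint8(222)), (281, np.uint8(214)), (282, np.uint8(206)), (283, np.uint8(201)), (284, np.uint8(187)), (285, np.uint8(152)), (286, np.uint8(135)), (287, np.uint8(137)), (288, np.uint8(136)), (289, np.uint8(138)), (290, np.uint8(138)), (291, np.uint8(138))]
```

View pics/z3.png

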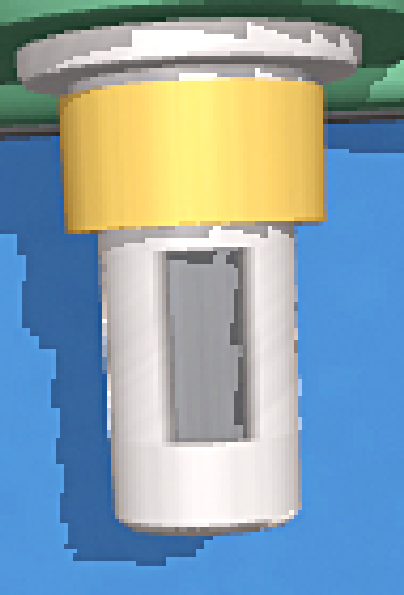

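View pics/z3k.png

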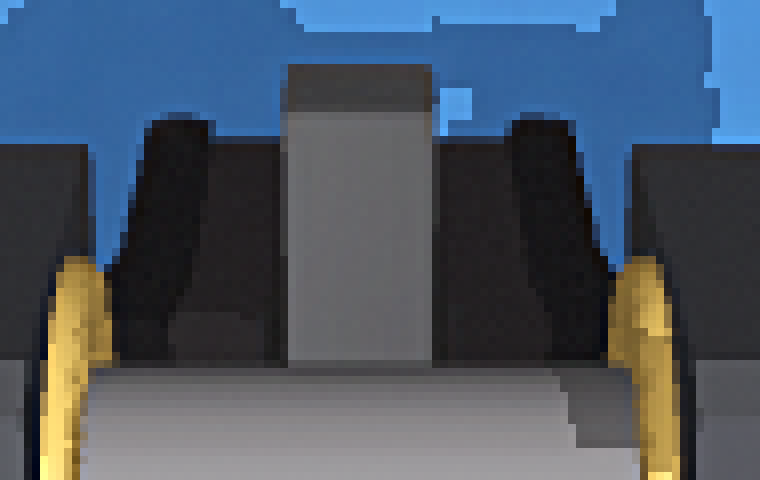

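```bash
cat > fit.py <<'E'
from h import *
from scipy.optimize import least_squares
def shaftT(p):
    # p: ox,oy,yaw(dir of x outward),roll ; axis level z=.062
    ox,oy,ya,ro=p; x=np.array([np.cos(ya),np.sin(ya),0]); z0=np.array([0,0,1.]); y0=np.cross(z0,x)
    z=np.cos(ro)*z0-np.sin(ro)*y0; # roll + : about x
    z=np.cos(ro)*z0+np.sin(ro)*np.cross(x,z0); y=np.cross(z,x); return np.array([ox,oy,.062]),np.c_[x,y,z]
def fit(C,L,Rr,SL,SR,slot_in,slot_out,end,ring,p0):
    """L,Rr: silhouette edge pts; SL,SR: slot edges pts; slot_in/out: pts on the ends of slot floor/opening; """
    cam=-C[3].T@C[4]
    def linepx(A,B,pt):
        a,b=proj(C,np.array([A,B])); d=(b-a)/np.linalg.norm(b-a); n=np.array([-d[1],d[0]]); return (np.array(pt)-a)@n
    def res(p):
        O,R=shaftT(p); r=[]
        c=R.T@(cam-O); D=np.hypot(c[1],c[2]); th=np.arctan2(c[2],c[1]); al=np.arccos(.016/D)
        sil=[O+R@np.array([0,.016*np.cos(th+s*al),.016*np.sin(th+s*al)]) for s in (1,-1)]
        sil=sorted(sil,key=lambda q:proj(C,q)[0,0]); ex=R[:,0]*.048
        for s,pts in zip(sil,(L,Rr)):
            r+=[linepx(s,s+ex,q) for q in pts]
        ed=sorted([O+R@np.array([0.0035,s*.0055,.01502]) for s in (1,-1)],key=lambda q:proj(C,q)[0,0])
        for s,pts in zip(ed,(SL,SR)): r+=[linepx(s,s+ex,q) for q in pts]
        for pts,x in ((slot_in,.0035),(slot_out,.033)):
            r+=[linepx(O+R@np.array([x,-.0055,.01502]),O+R@np.array([x,.0055,.01502]),q) for q in pts]
        return r
    s=least_squares(res,p0); return s.x,np.array(s.fun)
E
python3 - <<'E'
from fit import *
C=cal('wrist'); P,T=tool()
L=[(238.5,110),(239.1,125),(239.8,140),(241,155)];R=[(284.3,110),(284.6,125),(285.2,140),(285.7,155)]
SL=[(254.2,110),(254.9,125),(255.4,140)];SR=[(271.3,110),(271.7,125),(272.2,140)]
y0=45
p,r=fit(C,L,R,SL,SR,[(262,45+251/4.25)],[(262,45+441/4.25)],None,None,[.57,.13,-1.5,0.])
print(p,r.round(2))
O,M=shaftT(p); print('tool rel: origin',T.T@(O-P),'slot centre',T.T@(O+M@[.01825,0,.011]-P),'slot x yaw vs tool',p[2]+np.pi-np.arctan2(T[1,0],T[0,0]))
# checks
end=[O+M@[.048,0,z] for z in (.014,)]; print('end px',proj(C,np.array(end)),'ring face top',proj(C,np.array([O+M@[0,0,.021]])))
# key in hand
o,_=ray(C,0,0)
def ontool(u,v,z):
    o,d=ray(C,u,v); a=T.T@(o-P); b=T.T@d; return a+b*(z-a[2])/b[2]
for z in (.008,.009,.010): print('key', ontool(260,224,z), ontool(260,218.1,z+.01), ontool(251,224,z)[1],ontool(269,224,z)[1])
E
```

```text
[ 0.5706  0.1261 -1.4643 -0.0526] [-0.39 -0.11  0.06 -0.27  0.32  0.36  0.1  -0.06 -0.01 -0.03  0.16 -0.11
 -0.01 -0.02  0.62 -0.67]
tool rel: origin [0.076  0.001  0.0875] slot centre [0.0578 0.0024 0.0766] slot x yaw vs tool 0.043413992512669974
end px [[265.0181 171.1708]] ring face top [[262.8022  97.4917]]
key [0.014  0.0003 0.008 ] [0.0136 0.0004 0.018 ] -0.0041512815688568684 0.004842764733273754
key [0.0136 0.0003 0.009 ] [0.0133 0.0004 0.019 ] -0.004178452150541998 0.004873648028165647
key [0.0133 0.0003 0.01  ] [0.0129 0.0004 0.02  ] -0.004205622732227128 0.004904531323057542
```

Run:
```python
import fit as F
from fit import *
C=cal('wrist'); P,T=tool()
cam=-C[3].T@C[4]
L=[(238.5,110),(239.1,125),(239.8,140),(241,155)];R=[(284.3,110),(284.6,125),(285.2,140),(285.7,155)]
SL=[(254.2,110),(254.9,125),(255.4,140)];SR=[(271.3,110),(271.7,125),(272.2,140)]
def linepx(A,B,pt):
    a,b=proj(C,np.array([A,B])); d=(b-a)/np.linalg.norm(b-a); n=np.array([-d[1],d[0]]); return (np.array(pt)-a)@n
def res(q):
    O,M=shaftT(q[:4]); O=O+[0,0,q[4]]; r=[]
    c=M.T@(cam-O); D=np.hypot(c[1],c[2]); th=np.arctan2(c[2],c[1]); al=np.arccos(.016/D)
    sil=sorted([O+M@np.array([0,.016*np.cos(th+s*al),.016*np.sin(th+s*al)]) for s in (1,-1)],key=lambda a:proj(C,a)[0,0]); ex=M[:,0]*.048
    for s,pts in zip(sil,(L,R)): r+=[linepx(s,s+ex,a) for a in pts]
    ed=sorted([O+M@np.array([0.0035,s*.0055,.01502]) for s in (1,-1)],key=lambda a:proj(C,a)[0,0])
    for s,pts in zip(ed,(SL,SR)): r+=[linepx(s,s+ex,a) for a in pts]
    for x,rr,row in ((.0035,.0155,45+251/4.25),(.033,.0155,45+441/4.25),(0,.021,98.6),(.048,.014,45+524/4.25)):
        r.append(proj(C,O+M@[x,0,rr])[0,1]-row)
    return np.array(r)
for zf in (0,1):
    s=least_squares((lambda q:res(np.r_[q[:4],q[4]*zf])),[.57,.13,-1.5,0,0]); print(s.x,s.fun.round(2))
```

```text
[ 0.5705  0.1263 -1.4615 -0.0536  0.    ] [-0.45 -0.14  0.08 -0.21  0.26  0.34  0.12  0.   -0.06 -0.03  0.2  -0.15
 -0.01  0.02 -1.01  0.3  -1.49  2.54]
[ 0.5706  0.126  -1.4612 -0.0549 -0.0061] [ 0.14  0.45  0.66  0.37 -0.33 -0.24 -0.45 -0.55  0.16  0.2   0.43 -0.39
 -0.24 -0.2  -0.35 -0.28 -0.63  1.41]
```

Run:
```python
from fit import *
p=[.5706,.1261,-1.463,-.0535]; O,M=shaftT(p)
Rt=np.c_[-M[:,0],M[:,1],-M[:,2]]; print(np.linalg.det(Rt))
kt=np.array([-.0006,.0003,.020])
for h in (.015,.007,0):
    tgt=O+M@[.01825,0,.011+h]-Rt@kt; print(h,tgt,go(tgt,Rt))
```

```text
0.9999999999999999
0.015 [0.5746 0.1088 0.108 ] (array([ 0.0535, -0.0011, -0.0447]), array([0.0585, 0.004 , 0.0416]))
0.007 [0.5742 0.1087 0.1   ] (array([ 0.0535, -0.0011, -0.0447]), array([0.0584, 0.0036, 0.0496]))
0 [0.5738 0.1087 0.093 ] (array([ 0.0535, -0.0011, -0.0447]), array([0.0584, 0.0032, 0.0566]))
```

Call:
{"api": "step_arm", "payload": {
  "plan": [
    [[0.054,-0.001,-0.045],[0.02,0.004,0.01],255],
    [[0.054,-0.001,-0.045],[0.045,0.004,0.02],255],
    [[0.054,-0.001,-0.045],[0.0585,0.004,0.03],255],
    [[0.054,-0.001,-0.045],[0.0585,0.004,0.0416],255],
    [[0.054,-0.001,-0.045],[0.0585,0.004,0.0416],255],
    [[0.054,-0.001,-0.045],[0.0585,0.004,0.0416],255],
    [[0.054,-0.001,-0.045],[0.0585,0.004,0.0416],255],
    [[0.054,-0.001,-0.045],[0.0585,0.004,0.0416],255],
    [[0.054,-0.001,-0.045],[0.0585,0.004,0.0416],255],
    [[0.054,-0.001,-0.045],[0.0585,0.004,0.0416],255]
  ]
}}

```text
time: 9.7
position: [0.5746, 0.1088, 0.108]
tool_rot: [-2.074, -2.311, 0.062]
ft_force: [-0.0, 0.9, -0.7]
grip_width: 0.117
```

Run:
```python
from h import *
st(); snap('wrist','w4.png')
im=cv2.imread('pics/raw_w4.png'); x,y,w,h=200,120,120,140
cv2.imwrite('pics/z4.png',cv2.resize(im[y:y+h,x:x+w],None,fx=4.25,fy=4.25,interpolation=cv2.INTER_NEAREST))
for n,(x,y,w,h) in (('scene',(330,180,90,90)),('side',(180,250,90,90))):
    snap(n,n+'4.png'); im=cv2.imread(f'pics/raw_{n}4.png'); cv2.imwrite(f'pics/z4{n}.png',cv2.resize(im[y:y+h,x:x+w],None,fx=6,fy=6,interpolation=cv2.INTER_CUBIC))
```

```text
t 9.70 p [0.5746 0.1088 0.108 ] yaw 1.679 z [-0.0536 -0.0057 -0.9985] F [-0.0378  0.8548 -0.725 ] M [-0.018  -0.1802  0.025 ] w 0.1171 mm 10.19
```

View pics/z4.png

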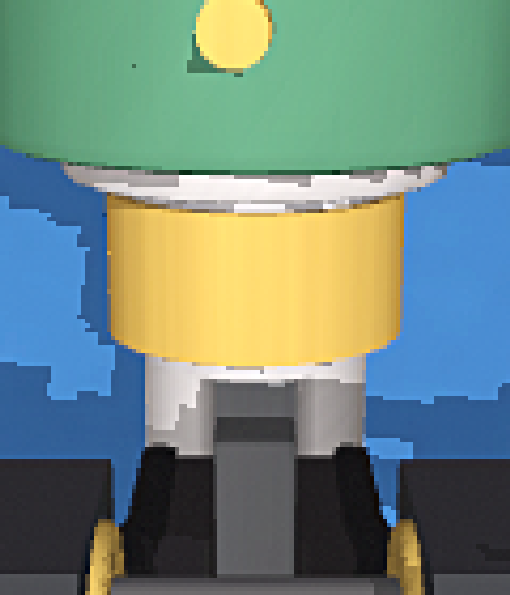

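View pics/z4side.png

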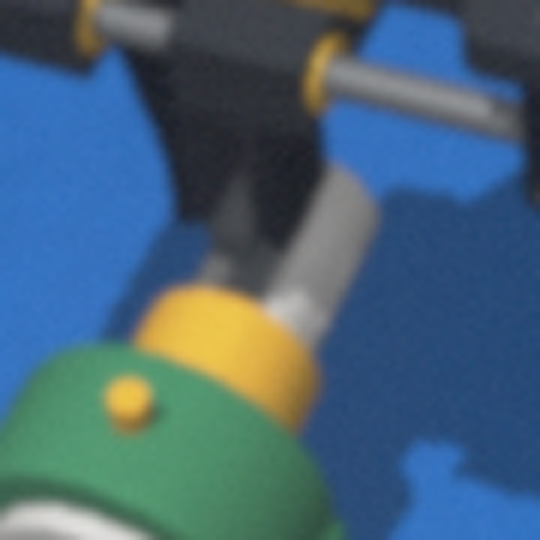

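View pics/z4scene.png

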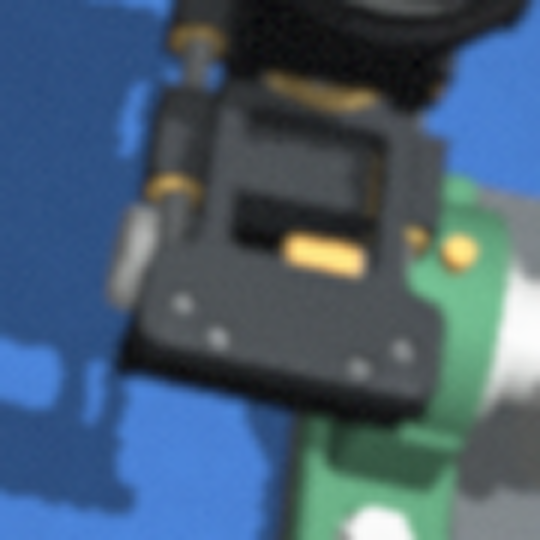

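Run:
```python
import cv2
g=cv2.cvtColor(cv2.imread('pics/raw_w4.png'),cv2.COLOR_BGR2GRAY)
for r in (207,210,212,214,216,220,224,240,250): print(r,g[r,232:292].tolist())
print([g[r,252:268:5].tolist() for r in range(198,226)])
```

```text
207 [87, 78, 157, 163, 175, 184, 191, 197, 205, 210, 214, 214, 214, 218, 224, 227, 230, 230, 234, 237, 241, 242, 245, 246, 246, 247, 248, 249, 250, 158, 244, 241, 239, 236, 234, 234, 236, 236, 237, 237, 234, 230, 231, 231, 228, 222, 217, 213, 209, 202, 194, 187, 177, 154, 126, 128, 129, 129, 128, 128]
210 [86, 77, 162, 165, 179, 185, 194, 199, 204, 210, 215, 217, 221, 229, 228, 147, 132, 116, 94, 90, 91, 88, 91, 89, 89, 89, 89, 87, 87, 89, 84, 147, 148, 148, 147, 81, 83, 92, 128, 123, 138, 147, 159, 154, 153, 153, 148, 142, 143, 136, 131, 129, 121, 116, 128, 129, 129, 128, 128, 128]
212 [86, 75, 166, 163, 178, 185, 194, 199, 205, 210, 214, 219, 224, 234, 166, 149, 138, 123, 101, 96, 98, 96, 96, 95, 94, 95, 94, 92, 94, 94, 94, 92, 91, 93, 92, 89, 92, 102, 120, 129, 139, 151, 163, 162, 158, 155, 151, 147, 143, 141, 136, 131, 122, 128, 136, 136, 137, 134, 132, 132]
214 [87, 76, 170, 165, 179, 186, 194, 201, 207, 214, 221, 226, 228, 239, 166, 151, 139, 125, 102, 96, 98, 98, 96, 94, 94, 96, 94, 94, 94, 94, 93, 94, 94, 95, 93, 90, 91, 99, 118, 130, 142, 153, 165, 159, 156, 155, 152, 148, 1
[... 1235 characters left out ...]
 95, 95, 94, 94, 94, 93, 94, 94, 93, 91, 93, 94, 92, 29, 28, 35, 31, 30, 30, 31, 30, 30, 33, 31, 31, 31, 32, 26, 21, 21, 20, 20, 21, 19, 10, 82]
[[220, 219, 219, 218], [220, 219, 219, 218], [220, 219, 219, 218], [220, 218, 219, 218], [220, 219, 219, 218], [220, 218, 219, 217], [219, 219, 218, 216], [218, 220, 217, 214], [242, 181, 240, 234], [241, 247, 244, 234], [252, 252, 252, 246], [148, 192, 189, 139], [91, 89, 84, 81], [96, 92, 88, 85], [98, 95, 94, 89], [98, 95, 94, 90], [98, 96, 93, 90], [98, 96, 94, 91], [99, 95, 95, 91], [104, 102, 100, 95], [54, 56, 56, 55], [54, 55, 57, 56], [55, 60, 58, 57], [58, 55, 58, 58], [58, 55, 56, 57], [61, 63, 62, 59], [93, 92, 92, 90], [99, 98, 98, 95]]
```

Run:
```python
from h import *
C=cal('wrist'); P,T=tool()
def ontool(u,v,z):
    o,d=ray(C,u,v); a=T.T@(o-P); b=T.T@d; return a+b*(z-a[2])/b[2]
print('key end',ontool(259.8,217.8,.020),ontool(259.8,223.8,.010),'slot end',ontool(259.7,209.5,.031),ontool(259.7,209.5,.029),'ring',ontool(260,206,.031-.0055), 'crown of ring row')
```

```text
key end [0.0131 0.0004 0.02  ] [0.0134 0.0004 0.01  ] slot end [0.0143 0.0003 0.031 ] [0.0149 0.0003 0.029 ] ring [0.018  0.0005 0.0255] crown of ring row
```

Call:
{"api": "step_arm", "payload": {
  "plan": [
    [[0,0,0],[0.0005,-0.0001,0.005],255],
    [[0,0,0],[0.0005,-0.0001,0.009],255],
    [[0,0,0],[0.0005,-0.0001,0.01],255],
    [[0,0,0],[0.0005,-0.0001,0.0105],255],
    [[0,0,0],[0.0005,-0.0001,0.011],255],
    [[0,0,0],[0.0005,-0.0001,0.0115],255],
    [[0,0,0],[0.0005,-0.0001,0.012],255],
    [[0,0,0],[0.0005,-0.0001,0.0125],255],
    [[0,0,0],[0.0005,-0.0001,0.0125],255],
    [[0,0,0],[0.0005,-0.0001,0.0125],255]
  ],
  "squeeze": 8
}}

```text
time: 11.1
position: [0.5738, 0.1092, 0.0955]
tool_rot: [-2.074, -2.311, 0.062]
ft_force: [-0.0, 0.1, 0.1]
grip_width: 0.113
```

Run:
```python
from h import *
st(); snap('wrist','w5.png')
im=cv2.imread('pics/raw_w5.png'); x,y,w,h=200,120,120,140
cv2.imwrite('pics/z5.png',cv2.resize(im[y:y+h,x:x+w],None,fx=4.25,fy=4.25,interpolation=cv2.INTER_NEAREST))
```

```text
t 11.10 p [0.5738 0.1092 0.0955] yaw 1.679 z [-0.0536 -0.0057 -0.9985] F [-0.0156  0.0965  0.0955] M [ 0.0109 -0.1945  0.0191] w 0.1125 mm 9.79
```

View pics/z5.png

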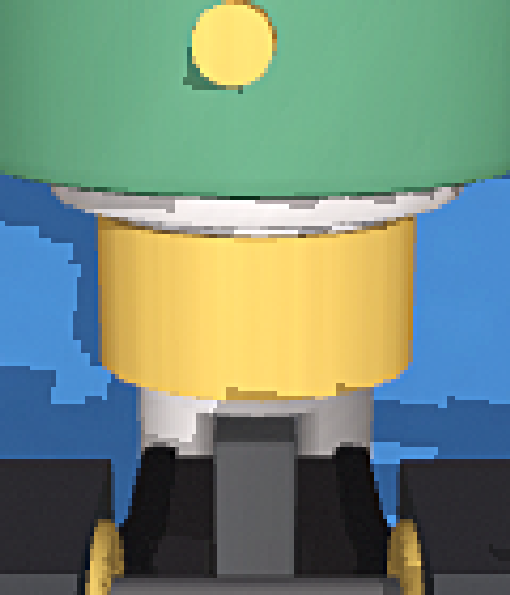

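No contact force; the key (columns 215–297, row 418 down) has entered the slot. Going on down by feel.

Call:
{"api": "step_arm", "payload": {
  "plan": [
    [[0,0,0],[0,0,0.0005],255],
    [[0,0,0],[0,0,0.001],255],
    [[0,0,0],[0,0,0.0013],255],
    [[0,0,0],[0,0,0.0016],255],
    [[0,0,0],[0,0,0.0019],255],
    [[0,0,0],[0,0,0.0022],255],
    [[0,0,0],[0,0,0.0022],255],
    [[0,0,0],[0,0,0.0022],255],
    [[0,0,0],[0,0,0.0022],255],
    [[0,0,0],[0,0,0.0022],255]
  ]
}}

```text
time: 12.4
position: [0.5737, 0.1092, 0.0933]
tool_rot: [-2.074, -2.311, 0.062]
ft_force: [-0.1, -0.2, 0.2]
grip_width: 0.114
```

Run:
```python
from h import *
st()
```

```text
t 12.40 p [0.5737 0.1092 0.0933] yaw 1.679 z [-0.0537 -0.0057 -0.9985] F [-0.0909 -0.1858  0.2491] M [-0.0399 -0.208   0.0487] w 0.1138 mm 9.90
```

Call:
{"api": "step_arm", "payload": {
  "plan": [
    [[0,0,0],[0,0,0],215],
    [[0,0,0],[0,0,0],205],
    [[0,0,0],[0,0,0],195],
    [[0,0,0],[0,0,0],185],
    [[0,0,0],[0,0,0],165],
    [[0,0,0],[0,0,-0.005],165],
    [[0,0,0],[0,0,-0.02],165],
    [[0,0,0],[0,0,-0.03],165],
    [[0,0,0],[0,0,-0.03],165],
    [[0,0,0],[0,0,-0.03],165]
  ]
}}

```text
time: 13.65
position: [0.5752, 0.1093, 0.1232]
tool_rot: [-2.074, -2.311, 0.063]
ft_force: [-0.7, 0.8, 0.7]
grip_width: 0.356
```

Run:
```python
from h import *
st(); snap('wrist','w6.png')
im=cv2.imread('pics/raw_w6.png'); x,y,w,h=200,120,120,140
cv2.imwrite('pics/z6.png',cv2.resize(im[y:y+h,x:x+w],None,fx=4.25,fy=4.25,interpolation=cv2.INTER_NEAREST))
for n,(x,y,w,h) in (('side',(180,250,90,90)),):
    snap(n,n+'6.png'); im=cv2.imread(f'pics/raw_{n}6.png'); cv2.imwrite(f'pics/z6{n}.png',cv2.resize(im[y:y+h,x:x+w],None,fx=6,fy=6,interpolation=cv2.INTER_CUBIC))
```

```text
t 13.65 p [0.5752 0.1093 0.1232] yaw 1.679 z [-0.0537 -0.0059 -0.9985] F [-0.7447  0.7843  0.676 ] M [ 0.0254 -0.1608  0.0306] w 0.3562 mm 30.99
```

View pics/z6.png

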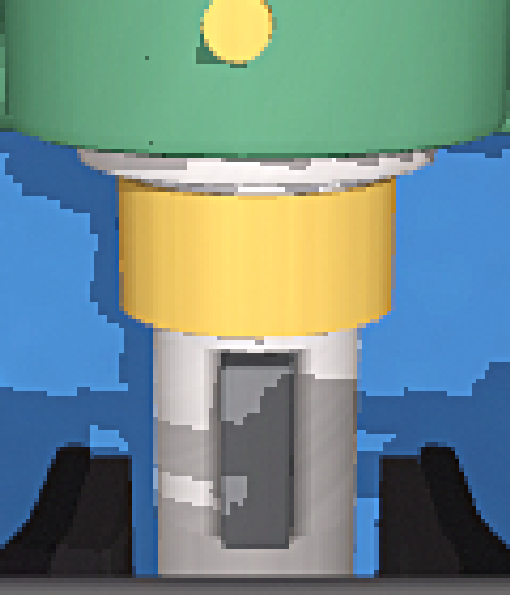

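View pics/z6side.png

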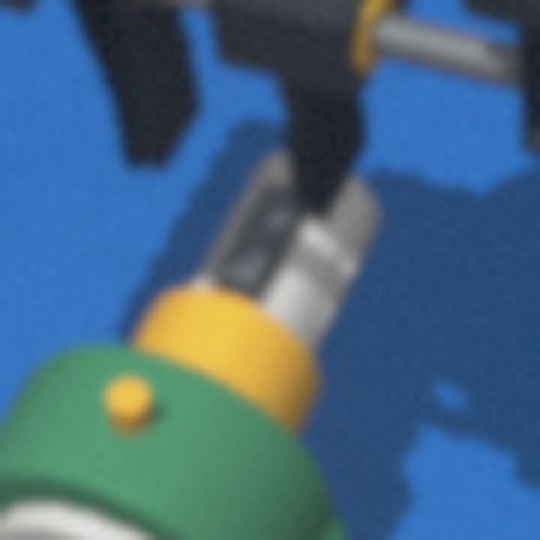

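The key lies in the slot (z6: columns 220–295, rows 352–548). Closing the fingers and pressing it down by feel.

Call:
{"api": "step_arm", "payload": {
  "plan": [
    [[0,0,0],[0,0,0],255],
    [[0,0,0],[0,0,0],255],
    [[0,0,0],[0,0,0.01],255],
    [[0,0,0],[0,0,0.02],255],
    [[0,0,0],[0,0,0.023],255],
    [[0,0,0],[0,0,0.024],255],
    [[0,0,0],[0,0,0.0245],255],
    [[0,0,0],[0,0,0.025],255],
    [[0,0,0],[0,0,0.0255],255],
    [[0,0,0],[0,0,0.0255],255]
  ]
}}

```text
time: 15.0
position: [0.574, 0.1092, 0.0978]
tool_rot: [-2.074, -2.311, 0.062]
ft_force: [-0.6, 0.7, 0.1]
grip_width: 0.005
```

Call:
{"api": "step_arm", "payload": {
  "plan": [
    [[0,0,0],[0,0,0.0002],255],
    [[0,0,0],[0,0,0.0004],255],
    [[0,0,0],[0,0,0.0006],255],
    [[0,0,0],[0,0,0.0008],255],
    [[0,0,0],[0,0,0.0008],255],
    [[0,0,0],[0,0,0.0008],255],
    [[0,0,0],[0,0,0.0008],255],
    [[0,0,0],[0,0,0.0008],255],
    [[0,0,0],[0,0,0.0008],255],
    [[0,0,0],[0,0,0.0008],255]
  ]
}}

```text
time: 16.25
position: [0.574, 0.1092, 0.0974]
tool_rot: [-2.074, -2.311, 0.062]
ft_force: [-1.7, -0.7, 4.3]
grip_width: 0.007
```

Call:
{"api": "step_arm", "payload": {
  "plan": [
    [[0,0,0],[0,0,0.0002],255],
    [[0,0,0],[0,0,0.0004],255],
    [[0,0,0],[0,0,0.0005],255],
    [[0,0,0],[0,0,0.0005],255],
    [[0,0,0],[0,0,0.0005],255],
    [[0,0,0],[0,0,0.0005],255],
    [[0,0,0],[0,0,0.0005],255],
    [[0,0,0],[0,0,0.0005],255],
    [[0,0,0],[0,0,0.0005],255],
    [[0,0,0],[0,0,0.0005],255]
  ]
}}

```text
time: 17.5
position: [0.574, 0.1093, 0.0974]
tool_rot: [-2.074, -2.311, 0.062]
ft_force: [-2.7, -1.1, 7.7]
grip_width: 0.004
```

Run:
```python
from h import *
st()
```

```text
t 17.50 p [0.574  0.1093 0.0974] yaw 1.679 z [-0.0533 -0.0062 -0.9986] F [-2.6866 -1.057   7.6829] M [-0.1959  0.4916  0.0376] w 0.0040 mm 0.35
```

Call:
{"api": "step_arm", "payload": {
  "plan": [
    [[0,0,0],[0,0,-0.01],255],
    [[0,0,0],[-0.005,0,-0.04],230],
    [[0,0,0],[-0.05,0,-0.05],150],
    [[0,0,0],[-0.05,0,-0.05],60],
    [[0,0,0],[-0.05,0,-0.05],0],
    [[0,0,0],[-0.05,0,-0.05],0],
    [[0,0,0],[-0.05,0,-0.05],0],
    [[0,0,0],[-0.05,0,-0.05],0],
    [[0,0,0],[-0.05,0,-0.05],0],
    [[0,0,0],[-0.05,0,-0.05],0]
  ]
}}

```text
time: 18.75
position: [0.5819, 0.0598, 0.1463]
tool_rot: [-2.074, -2.311, 0.062]
ft_force: [0.3, 0.5, 0.7]
grip_width: 0.919
```

Run:
```python
from h import *
st(); C=cal('wrist'); snap('wrist','w7.png'); np.save('C7.npy',np.array([C[0],C[1],C[2],*C[3].ravel(),*C[4]]))
im=cv2.imread('pics/raw_w7.png'); x,y,w,h=200,40,120,140
cv2.imwrite('pics/z7.png',cv2.resize(im[y:y+h,x:x+w],None,fx=4.25,fy=4.25,interpolation=cv2.INTER_NEAREST))
for n,(x,y,w,h) in (('side',(180,250,90,90)),):
    snap(n,n+'7.png'); im=cv2.imread(f'pics/raw_{n}7.png'); cv2.imwrite(f'pics/z7{n}.png',cv2.resize(im[y:y+h,x:x+w],None,fx=6,fy=6,interpolation=cv2.INTER_CUBIC))
# pulley axis estimate from scene
g=ctrl.get_image('scene'); S=cal('scene')
r=ctrl.cut_out('scene','pulley'); print([(x['score'],x['rect']) for x in r])
r=ctrl.cut_out('scene','vblock'); print([(x['score'],x['rect']) for x in r])
im=cv2.imread('pics/raw_scene0.png'); x,y,w,h=140,130,60,70
cv2.imwrite('pics/z7p.png',cv2.resize(im[y:y+h,x:x+w],None,fx=8,fy=8,interpolation=cv2.INTER_CUBIC))
```

```text
t 18.75 p [0.5819 0.0598 0.1463] yaw 1.679 z [-0.0537 -0.0057 -0.9985] F [0.3096 0.5109 0.6504] M [ 0.0372 -0.1939 -0.0318] w 0.9193 mm 79.98
[(0.69, [149.8, 144.1, 31.8, 33.3]), (0.18, [370.0, 218.6, 97.1, 46.3])]
[(0.57, [156.4, 169.7, 26.1, 19.1])]
```

View pics/z7.png

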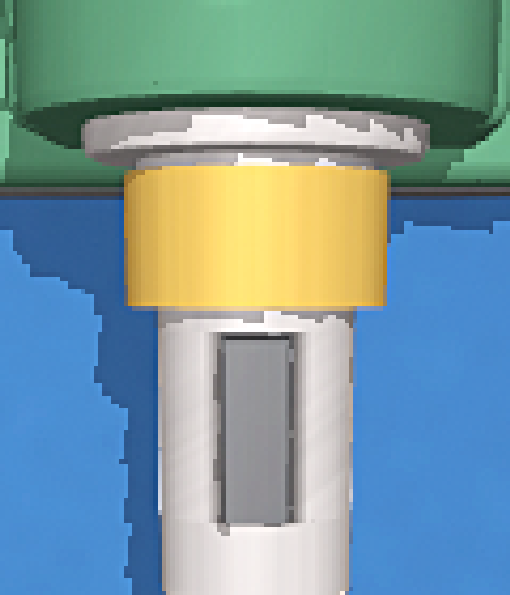

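View pics/z7side.png

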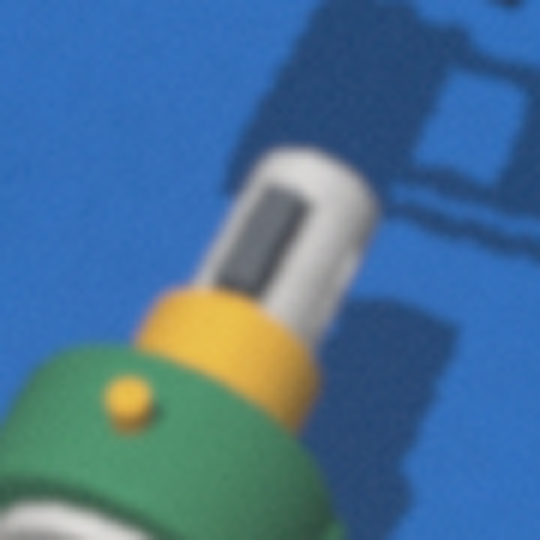

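View pics/z7p.png

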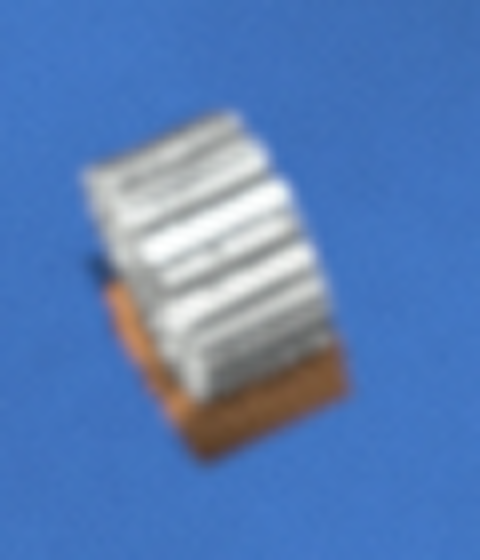

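The key is bedded in its slot (z7 columns 220–295, rows 335–525; the side view shows it level). The pulley's teeth run down-left to up-right in the scene crop, which gives its axis direction.

Run:
```python
from fit import *
S=cal('scene')
for (a,b),z in ((((145,250),(280,188)),.08),(((165,320),(305,252)),.07),(((205,462),(350,385)),.0)):
    A,B=[onz(S,140+x/8,130+y/8,z) for x,y in (a,b)]; d=B-A; print(A,B,np.linalg.norm(d),np.arctan2(d[1],d[0]))
s=ctrl.get_state(); print(s['joint_positions'])
for y in (1.5,1.9): print(go([.5616,-.297,.2],down(y)))
# roll check
C=cal('wrist')
g=cv2.cvtColor(cv2.imread('pics/raw_w7.png'),cv2.COLOR_BGR2GRAY)
for r in (125,140,155): print(r,g[r,234:288].tolist())
```

```text
[ 0.5848 -0.3016  0.08  ] [ 0.5565 -0.2787  0.08  ] 0.03639096189509309 2.4610891787410303
[ 0.596  -0.2925  0.07  ] [ 0.5658 -0.269   0.07  ] 0.03825105965824431 2.481054835821795
[ 0.5928 -0.2938  0.    ] [ 0.5581 -0.2684  0.    ] 0.043046697439255516 2.5109960064280705
[ 0.5508  0.4127 -0.8676  1.6596  0.3155  1.2762 -0.2767]
(array([-0.0539,  0.0047,  0.1787]), array([-0.3525, -0.0615, -0.0504]))
(array([-0.0538, -0.0061, -0.2212]), array([-0.3525, -0.0615, -0.0504]))
125 [86, 83, 72, 165, 163, 177, 186, 196, 202, 208, 213, 217, 221, 231, 217, 192, 168, 99, 102, 160, 154, 154, 154, 153, 151, 151, 149, 150, 151, 148, 149, 148, 153, 128, 88, 128, 165, 193, 219, 228, 222, 218, 216, 212, 206, 199, 190, 187, 130, 129, 126, 127, 126, 127]
140 [86, 84, 73, 178, 154, 173, 182, 195, 200, 208, 212, 217, 220, 224, 215, 193, 170, 138, 95, 155, 152, 151, 151, 150, 148, 148, 146, 146, 148, 146, 145, 146, 149, 127, 91, 131, 167, 194, 224, 226, 224, 217, 212, 205, 201, 195, 185, 176, 172, 125, 125, 127, 127, 128]
155 [86, 83, 69, 211, 152, 172, 184, 198, 203, 210, 216, 218, 220, 222, 218, 195, 171, 139, 82, 153, 152, 148, 147, 147, 144, 145, 144, 145, 145, 143, 144, 143, 148, 111, 90, 137, 171, 198, 225, 222, 220, 222, 220, 213, 210, 200, 185, 167, 201, 124, 125, 127, 127, 127]
```

Run:
```python
from fit import *
print(go([.5616,-.297,.19],down(2.48)))
```

```text
(array([-0.0511, -0.0218, -0.8011]), array([-0.3525, -0.0609, -0.0404]))
```

Call:
{"api": "step_arm", "payload": {
  "plan": [
    [[0,0,0],[-0.04,0,-0.03],0],
    [[-0.051,-0.022,-0.15],[-0.1,-0.01,-0.04],0],
    [[-0.051,-0.022,-0.33],[-0.16,-0.02,-0.04],0],
    [[-0.051,-0.022,-0.51],[-0.22,-0.03,-0.04],0],
    [[-0.051,-0.022,-0.69],[-0.28,-0.045,-0.04],0],
    [[-0.051,-0.022,-0.8],[-0.335,-0.055,-0.04],0],
    [[-0.051,-0.022,-0.8],[-0.3525,-0.061,-0.04],0],
    [[-0.051,-0.022,-0.8],[-0.3525,-0.061,-0.04],0],
    [[-0.051,-0.022,-0.8],[-0.3525,-0.061,-0.04],0],
    [[-0.051,-0.022,-0.8],[-0.3525,-0.061,-0.04],0]
  ]
}}

```text
time: 20.25
position: [0.5624, -0.2943, 0.19]
tool_rot: [1.016, 2.972, 0.0]
ft_force: [1.4, 1.0, -0.2]
grip_width: 0.998
```

Run:
```python
from h import *
st(); C=cal('wrist'); snap('wrist','w8.png')
for l in ['pulley','vblock']:
    r=ctrl.cut_out('wrist',l); print(l,[(x['score'],x['rect']) for x in r])
P,T=tool(); print(proj(C,P+T[:,2]*.14))
im=cv2.imread('pics/raw_w8.png'); x,y,w,h=170,120,180,140
cv2.imwrite('pics/z8.png',cv2.resize(im[y:y+h,x:x+w],None,fx=4.25,fy=4.25,interpolation=cv2.INTER_NEAREST))
```

```text
t 20.25 p [ 0.5624 -0.2943  0.19  ] yaw 2.483 z [ 0.0005 -0.0001 -1.    ] F [ 1.3772  0.9968 -0.1607] M [ 0.0816 -0.1109  0.0039] w 0.9983 mm 86.85
pulley [(0.96, [219.6, 162.3, 73.1, 60.0])]
vblock [(0.86, [228.0, 158.2, 45.6, 11.2])]
[[257.7488 188.1727]]
```

View pics/z8.png

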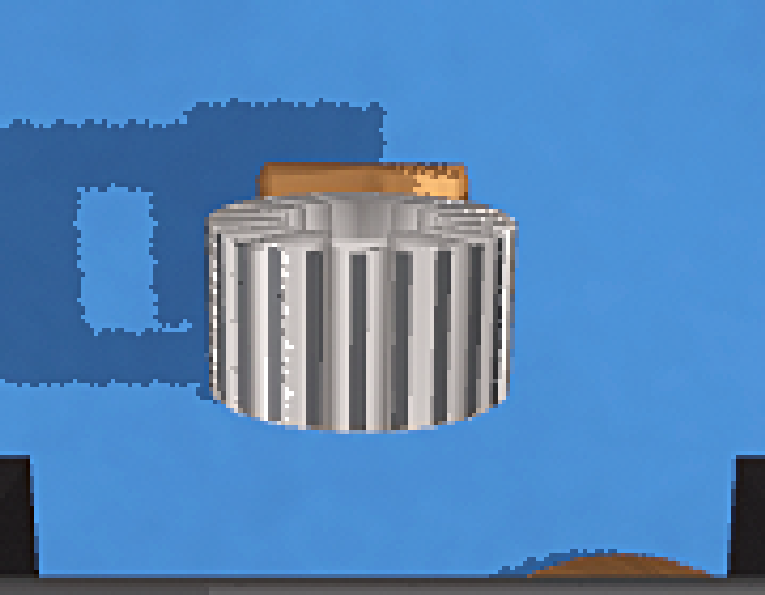

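View pics/w8.png

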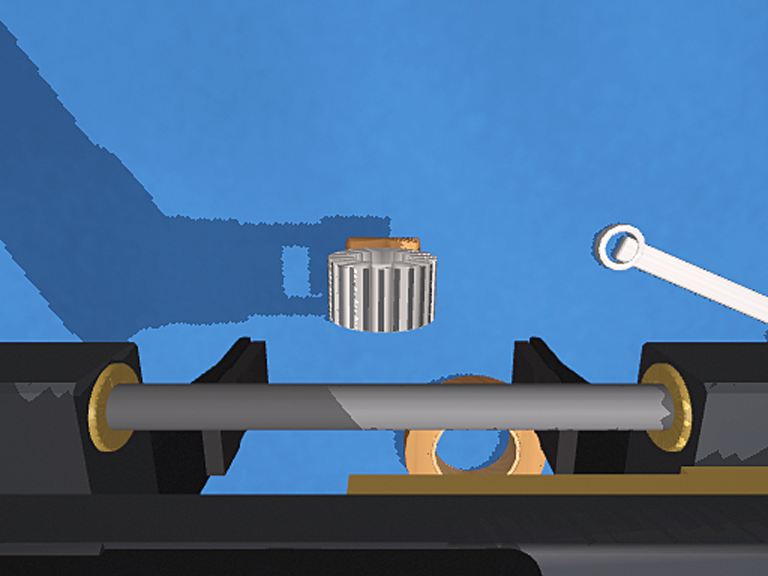

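Run:
```python
from h import *
st(); C=cal('wrist'); P,T=tool()
for u,v,z in ((255,177,.082),(255,221.2,.082),(219.4,174,.053),(290.7,174,.053),(220.2,212,.053),(289.8,212,.053)): print(T.T@(onz(C,u,v,z)-P))
```

```text
t 20.40 p [ 0.562  -0.2957  0.1898] yaw 2.481 z [ 0.0002 -0.0005 -1.    ] F [ 0.9466 -0.0362  0.4759] M [ 0.0615 -0.1507  0.0137] w 1.0013 mm 87.11
[ 0.0166 -0.0034  0.1078]
[-0.0204 -0.0035  0.1078]
[ 0.0131 -0.0351  0.1368]
[0.0132 0.0276 0.1368]
[-0.0219 -0.0354  0.1368]
[-0.0219  0.0276  0.1368]
```

Call:
{"api": "step_arm", "payload": {
  "plan": [
    [[0,0,0],[-0.001,-0.001,0.03],0],
    [[0,0,0],[-0.001,-0.001,0.06],0],
    [[0,0,0],[-0.001,-0.001,0.07],0],
    [[0,0,0],[-0.001,-0.001,0.07],0],
    [[0,0,0],[-0.001,-0.001,0.07],0],
    [[0,0,0],[-0.001,-0.001,0.07],0],
    [[0,0,0],[-0.001,-0.001,0.07],0],
    [[0,0,0],[-0.001,-0.001,0.07],0],
    [[0,0,0],[-0.001,-0.001,0.07],0],
    [[0,0,0],[-0.001,-0.001,0.07],0]
  ]
}}

```text
time: 21.65
position: [0.5617, -0.2984, 0.1195]
tool_rot: [1.022, 2.971, -0.0]
ft_force: [-0.3, 0.1, -0.1]
grip_width: 1.003
```

Run:
```python
from h import *
st(); C=cal('wrist'); snap('wrist','w9.png')
im=cv2.imread('pics/raw_w9.png'); x,y,w,h=170,140,180,140
cv2.imwrite('pics/z9.png',cv2.resize(im[y:y+h,x:x+w],None,fx=4.25,fy=4.25,interpolation=cv2.INTER_NEAREST))
```

```text
t 21.65 p [ 0.5617 -0.2984  0.1195] yaw 2.479 z [-0.     -0.0002 -1.    ] F [-0.2523  0.1027 -0.0848] M [ 0.0474 -0.1176  0.0051] w 1.0025 mm 87.22
```

View pics/z9.png

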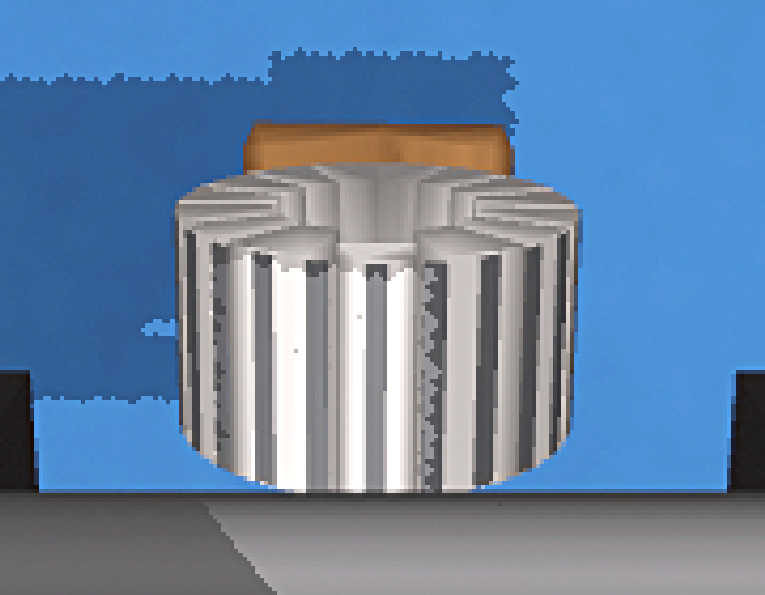

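Run:
```python
from h import *
C=cal('wrist'); P,T=tool()
for v in (199,200,201,202): print(T.T@(onz(C,259,v,.0815)-P))
```

```text
[ 0.0184 -0.0001  0.038 ]
[ 0.0178 -0.0001  0.038 ]
[ 0.0172 -0.0001  0.038 ]
[ 0.0165 -0.0001  0.038 ]
```

Call:
{"api": "step_arm", "payload": {
  "plan": [
    [[0,0,0.008],[0,0,0.03],0],
    [[0,0,0.008],[0,0,0.06],0],
    [[0,0,0.008],[0,0,0.0745],0],
    [[0,0,0.008],[0,0,0.0745],0],
    [[0,0,0.008],[0,0,0.0745],40],
    [[0,0,0.008],[0,0,0.0745],60],
    [[0,0,0.008],[0,0,0.0745],90],
    [[0,0,0.008],[0,0,0.0745],90],
    [[0,0,0.008],[0,0,0.0745],90],
    [[0,0,0.008],[0,0,0.0745],90]
  ],
  "squeeze": 30
}}

```text
time: 22.95
position: [0.5616, -0.2995, 0.0459]
tool_rot: [1.035, 2.966, -0.003]
ft_force: [-3.5, -2.3, 5.8]
grip_width: 0.726
```

Run:
```python
from h import *
st()
```

```text
t 22.95 p [ 0.5616 -0.2995  0.0459] yaw 2.470 z [-0.0001 -0.002  -1.    ] F [-3.4997 -2.3398  5.8197] M [-0.4106  0.4817  0.0027] w 0.7257 mm 63.14
```

Call:
{"api": "step_arm", "payload": {
  "plan": [
    [[0,0,0],[0,0,-0.003],90],
    [[0,0,0],[0,0,-0.01],90],
    [[0,0,0],[0,0,-0.03],90],
    [[0,0,0],[0,0,-0.06],90],
    [[0,0,0],[0,0,-0.1],90],
    [[0,0,0],[0,0,-0.12],90],
    [[0,0,0],[0,0,-0.12],90],
    [[0,0,0],[0,0,-0.12],90],
    [[0,0,0],[0,0,-0.12],90],
    [[0,0,0],[0,0,-0.12],90]
  ]
}}

```text
time: 24.2
position: [0.5612, -0.2981, 0.1638]
tool_rot: [-1.033, -2.965, -0.001]
ft_force: [-0.2, 0.0, -4.9]
grip_width: 0.726
```

Run:
```python
from h import *
st(); C=cal('wrist'); snap('wrist','w10.png')
im=cv2.imread('pics/raw_w10.png'); x,y,w,h=170,140,180,140
cv2.imwrite('pics/z10.png',cv2.resize(im[y:y+h,x:x+w],None,fx=4.25,fy=4.25,interpolation=cv2.INTER_NEAREST))
```

```text
t 24.20 p [ 0.5612 -0.2981  0.1638] yaw 2.471 z [-0.0015  0.001  -1.    ] F [-0.1661  0.0011 -4.9449] M [-0.0023 -0.1747 -0.0018] w 0.7256 mm 63.13
```

View pics/z10.png

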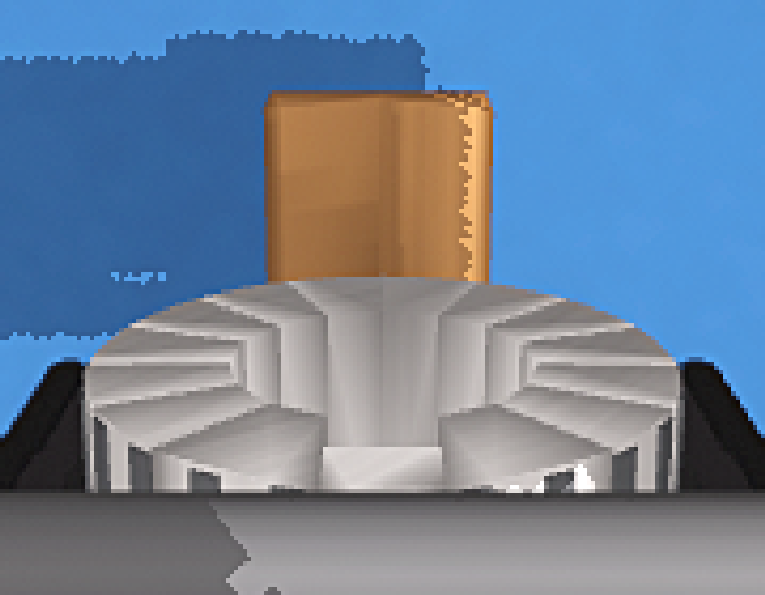

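```bash
cat > auto.py <<'E'
from fit import *
def edges(fn,rows,cols,thr):
    pass
def sub(g,r,c0,c1,sign):
    d=np.diff(g[r,c0:c1].astype(float))*sign; i=np.argmax(d); 
    lo,hi=max(i-1,0),min(i+2,len(d)); w=np.clip(d[lo:hi],0,None); return c0+np.sum(w*np.arange(lo,hi))/w.sum()+1.0-.5+0.0
E
python3 - <<'E'
from auto import *
a=np.load('C7.npy'); C7=(a[0],a[1],a[2],a[3:12].reshape(3,3),a[12:15])
for fn in ('raw_w7.png','raw_w3.png'):
    im=cv2.imread('pics/'+fn).astype(float)
    sat=im[:,:,0]-im[:,:,2]  # blue-red : bg high
    print(fn)
    for r in range(104 if '3' in fn else 118,168 if '3' in fn else 178,6):
        d=np.diff(sat[r,225:300]); l=225+np.argmin(d[:35])+.5; R=225+35+np.argmax(d[35:])+.5
        # subpixel via threshold 50% crossing
        row=sat[r]; 
        def cross(c0,c1):
            x=np.arange(c0,c1); y=row[c0:c1]; h=60.
            for i in range(len(y)-1):
                if (y[i]-h)*(y[i+1]-h)<=0 and y[i]!=y[i+1]: return x[i]+(h-y[i])/(y[i+1]-y[i])
        print(r,cross(228,262),cross(270,295))
E
```

```text
raw_w7.png
118 236.4125874125874 282.66141732283467
124 236.4142857142857 282.6363636363636
130 236.42335766423358 282.69354838709677
136 236.49107142857142 282.52298850574715
142 236.48695652173913 282.52298850574715
148 236.60919540229884 282.36296296296297
154 236.55555555555554 282.3880597014925
160 236.6265060240964 282.03333333333336
166 237.22549019607843 281.9318181818182
172 237.2403846153846 281.64885496183206
raw_w3.png
104 237.43243243243242 283.9761904761905
110 237.76712328767124 284.02150537634407
116 238.42465753424656 284.2985074626866
122 238.5121951219512 284.52542372881356
128 238.65555555555557 284.50837988826817
134 239.43624161073825 284.8095238095238
140 239.48031496062993 284.6515151515151
146 239.98245614035088 284.9879518072289
152 240.43150684931507 284.95238095238096
158 240.5648148148148 285.33576642335765
164 240.8181818181818 285.4149659863946
```

Run:
```python
from fit import *
C=cal('wrist'); P,T=tool()
def ontool(u,v,z):
    o,d=ray(C,u,v); a=T.T@(o-P); b=T.T@d; return a+b*(z-a[2])/b[2]
print('roof edge',ontool(260,244.7,-.027), ontool(260,140+278/4.25,-.004+.032))
p=[.5703,.1261,-1.4626,-.0545]; O,M=shaftT(p); Rt=np.c_[-M[:,0],M[:,1],-M[:,2]]
c=np.array([-.0004,.00027,-.004])
for X in (.110,.074): 
    t=O+M@[X,0,0]-Rt@c; print(X,t,go(t,Rt))
```

```text
roof edge [ 0.0181  0.0003 -0.027 ] [0.0175 0.0004 0.028 ]
0.11 [0.5817 0.0171 0.058 ] (array([0.0511, 0.0205, 0.7919]), array([0.1799, 0.2596, 0.1063]))
0.074 [0.5778 0.0529 0.058 ] (array([0.0511, 0.0205, 0.7919]), array([0.2052, 0.2853, 0.1064]))
```

Call:
{"api": "step_arm", "payload": {
  "plan": [
    [[0.01,0.004,0.13],[0.03,0.045,0.0],90],
    [[0.02,0.008,0.3],[0.06,0.09,0.01],90],
    [[0.03,0.012,0.46],[0.095,0.14,0.02],90],
    [[0.04,0.016,0.62],[0.13,0.19,0.04],90],
    [[0.05,0.02,0.76],[0.16,0.235,0.06],90],
    [[0.051,0.0205,0.792],[0.178,0.258,0.08],90],
    [[0.051,0.0205,0.792],[0.18,0.2596,0.1063],90],
    [[0.051,0.0205,0.792],[0.18,0.2596,0.1063],90],
    [[0.051,0.0205,0.792],[0.18,0.2596,0.1063],90],
    [[0.051,0.0205,0.792],[0.18,0.2596,0.1063],90]
  ]
}}

```text
time: 25.5
position: [0.5831, 0.016, 0.06]
tool_rot: [-2.077, -2.311, 0.061]
ft_force: [-0.0, 0.1, -3.8]
grip_width: 0.726
```

Run:
```python
from fit import *
st(); C=cal('wrist'); snap('wrist','w11.png')
im=cv2.imread('pics/raw_w11.png'); x,y,w,h=170,70,180,190
cv2.imwrite('pics/z11.png',cv2.resize(im[y:y+h,x:x+w],None,fx=3.1,fy=3.1,interpolation=cv2.INTER_NEAREST))
snap('side','s11.png')
im=cv2.imread('pics/raw_s11.png'); x,y,w,h=180,210,130,130
cv2.imwrite('pics/z11s.png',cv2.resize(im[y:y+h,x:x+w],None,fx=4.5,fy=4.5,interpolation=cv2.INTER_CUBIC))
p=[.5703,.1261,-1.4626,-.0545]; O,M=shaftT(p); Rt=np.c_[-M[:,0],M[:,1],-M[:,2]]
P,T=tool(); c=np.array([-.0002,.00027,-.004]); print('pulley in shaft frame',M.T@(P+T@c-O),'rot err (tool)',go(P,Rt)[0])
```

```text
t 25.50 p [0.5831 0.016  0.06  ] yaw 1.677 z [-0.0509 -0.0069 -0.9987] F [-0.0325  0.0823 -3.7795] M [ 0.0052 -0.2489  0.0013] w 0.7262 mm 63.18
pulley in shaft frame [0.1108 0.0009 0.0017] rot err (tool) [ 0.0027  0.0014 -0.0013]
```

View pics/z11.png

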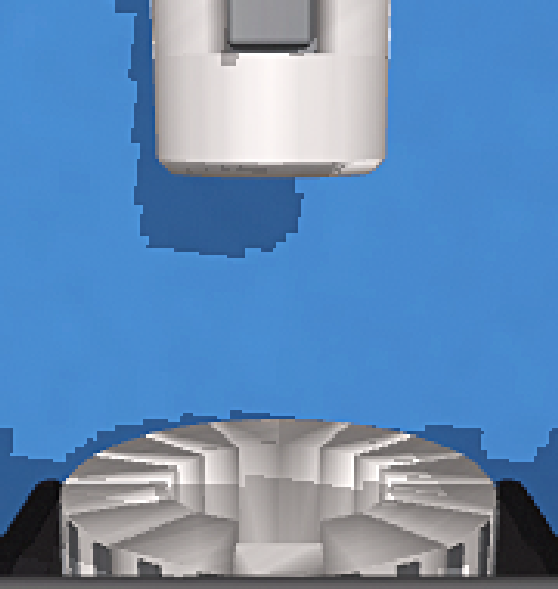

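View pics/z11s.png

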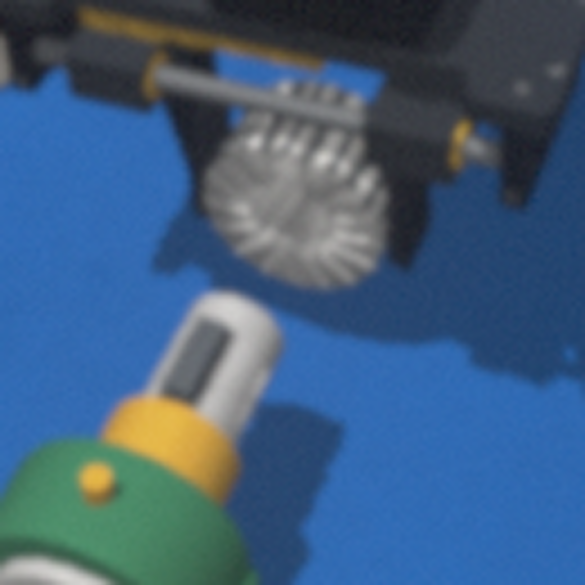

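Call:
{"api": "step_arm", "payload": {
  "plan": [
    [[0,0,0],[0.01,0,0],90],
    [[0,0,0],[0.024,0,0],90],
    [[0,0,0],[0.034,0,0],90],
    [[0,0,0],[0.034,0,0],90],
    [[0,0,0],[0.034,0,0],90],
    [[0,0,0],[0.034,0,0],90],
    [[0,0,0],[0.034,0,0],90],
    [[0,0,0],[0.034,0,0],90],
    [[0,0,0],[0.034,0,0],90],
    [[0,0,0],[0.034,0,0],90]
  ]
}}

```text
time: 26.85
position: [0.5783, 0.0506, 0.0586]
tool_rot: [-2.075, -2.312, 0.063]
ft_force: [-0.4, -0.2, -3.9]
grip_width: 0.727
```

```bash
cat >> fit.py <<'E'
def rep(p=[.5703,.1261,-1.4626,-.0545],c=[-.0002,.00027,-.004]):
    O,M=shaftT(p); Rt=np.c_[-M[:,0],M[:,1],-M[:,2]]
    s=st(); P,T=tool(); c=np.array(c); print('pulley in shaft frame mm',1e3*(M.T@(P+T@c-O)),'rot err (tool)',go(P,Rt)[0],'F shaft',M.T@s['ft_force'],'M shaft',M.T@s['torque'])
E
python3 - <<'E'
from fit import *
rep(); C=cal('wrist'); snap('wrist','w12.png')
im=cv2.imread('pics/raw_w12.png'); x,y,w,h=170,100,180,160
cv2.imwrite('pics/z12.png',cv2.resize(im[y:y+h,x:x+w],None,fx=3.6,fy=3.6,interpolation=cv2.INTER_NEAREST))
sat=im[:,:,0].astype(float)-im[:,:,2]
for r in range(150,180,5):
    row=sat[r]
    def cross(c0,c1):
        for i in range(c0,c1):
            if (row[i]-60)*(row[i+1]-60)<=0 and row[i]!=row[i+1]: return i+(60-row[i])/(row[i+1]-row[i])
    print(r,cross(200,258),cross(270,310))
g=cv2.cvtColor(im,cv2.COLOR_BGR2GRAY)
for r in (130,140,150,240,244,246,248,250,252): print(r,g[r,230:290].tolist())
E
```

```text
t 26.85 p [0.5783 0.0506 0.0586] yaw 1.679 z [-0.0531 -0.0068 -0.9986] F [-0.4385 -0.1851 -3.8524] M [ 0.023  -0.2161 -0.0648] w 0.7267 mm 63.22
pulley in shaft frame mm [76.1296  0.2652  0.6196] rot err (tool) [ 0.0009  0.001  -0.0003] F shaft [ 0.1367 -0.2454 -3.8715] M shaft [ 0.2173  0.0031 -0.0647]
150 222.48598130841123 295.79047619047617
155 222.46846846846847 295.5
160 222.56976744186048 295.5112359550562
165 222.56666666666666 295.3560606060606
170 223.01315789473685 295.3984962406015
175 223.4087591240876 294.9759036144578
130 [195, 197, 200, 204, 205, 209, 210, 212, 214, 216, 203, 191, 179, 166, 147, 127, 85, 131, 151, 147, 146, 147, 147, 146, 145, 147, 145, 146, 145, 146, 144, 144, 145, 143, 144, 143, 143, 143, 143, 141, 143, 132, 121, 86, 103, 129, 150, 166, 182, 200, 215, 224, 223, 220, 217, 213, 210, 208, 205, 199]
140 [195, 200, 203, 207, 209, 211, 213, 214, 216, 218, 205, 193, 180, 165, 153, 102, 76, 129, 150, 145, 145, 145, 146, 146, 145, 144, 144, 143, 143, 143, 142, 143, 143, 143, 143, 141, 141, 140, 140, 141, 141, 129, 111, 87, 103, 131, 151, 169, 185, 201, 215, 
[... 1477 characters left out ...]
 175, 174, 127, 137, 143, 152, 157, 161, 166, 172, 173, 173, 173, 173, 173, 172, 171, 170]
250 [178, 178, 178, 181, 181, 182, 178, 172, 166, 160, 153, 147, 140, 129, 115, 146, 170, 179, 190, 199, 197, 198, 198, 200, 198, 196, 196, 196, 196, 197, 199, 203, 200, 194, 190, 183, 179, 175, 171, 168, 165, 160, 159, 158, 126, 133, 140, 146, 151, 158, 164, 171, 175, 182, 180, 179, 178, 175, 173, 172]
252 [190, 192, 192, 195, 192, 186, 180, 171, 165, 155, 146, 141, 135, 127, 114, 135, 159, 168, 179, 189, 201, 198, 196, 196, 197, 197, 200, 202, 199, 195, 189, 184, 180, 175, 172, 168, 163, 161, 155, 152, 150, 148, 142, 138, 128, 134, 141, 145, 150, 155, 159, 165, 170, 174, 179, 184, 181, 180, 180, 184]
```

View pics/z12.png

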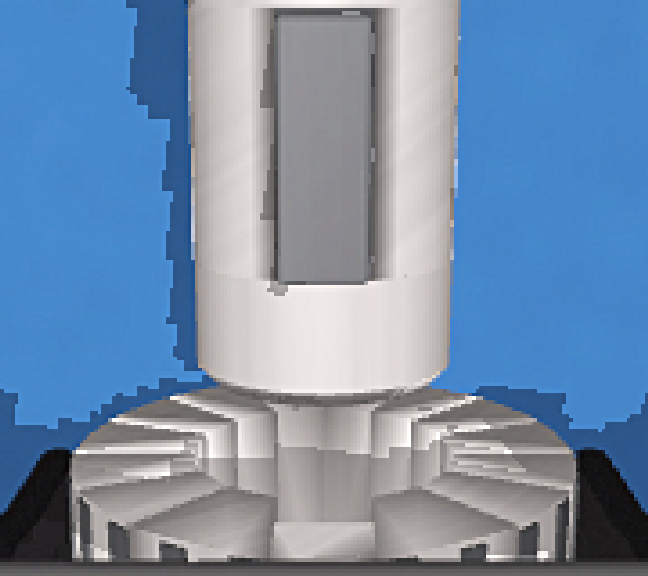

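Call:
{"api": "step_arm", "payload": {
  "plan": [
    [[0,0,0],[0.003,-0.0003,0.0006],90],
    [[0,0,0],[0.006,-0.0003,0.0006],90],
    [[0,0,0],[0.008,-0.0003,0.0006],90],
    [[0,0,0],[0.0095,-0.0003,0.0006],90],
    [[0,0,0],[0.0105,-0.0003,0.0006],90],
    [[0,0,0],[0.0115,-0.0003,0.0006],90],
    [[0,0,0],[0.0125,-0.0003,0.0006],90],
    [[0,0,0],[0.0125,-0.0003,0.0006],90],
    [[0,0,0],[0.0125,-0.0003,0.0006],90],
    [[0,0,0],[0.0125,-0.0003,0.0006],90]
  ]
}}

```text
time: 28.15
position: [0.5767, 0.063, 0.058]
tool_rot: [-2.075, -2.312, 0.063]
ft_force: [0.1, 0.6, -4.3]
grip_width: 0.728
```

Run:
```python
from fit import *
rep()
```

```text
t 28.15 p [0.5767 0.063  0.058 ] yaw 1.679 z [-0.0531 -0.0068 -0.9986] F [ 0.0885  0.6409 -4.3045] M [-0.0673 -0.2276  0.0135] w 0.7276 mm 63.30
pulley in shaft frame mm [63.6505 -0.0092  0.018 ] rot err (tool) [ 0.001   0.001  -0.0003] F shaft [-0.6276  0.3914 -4.2896] M shaft [ 0.219  -0.0921  0.0085]
```

Call:
{"api": "step_arm", "payload": {
  "plan": [
    [[0,0,0],[0.001,0,0],90],
    [[0,0,0],[0.002,0,0],90],
    [[0,0,0],[0.0035,0,0],90],
    [[0,0,0],[0.005,0,0],90],
    [[0,0,0],[0.0065,0,0],90],
    [[0,0,0],[0.008,0,0],90],
    [[0,0,0],[0.0095,0,0],90],
    [[0,0,0],[0.0105,0,0],90],
    [[0,0,0],[0.0105,0,0],90],
    [[0,0,0],[0.0105,0,0],90]
  ]
}}

```text
time: 29.4
position: [0.5755, 0.0734, 0.058]
tool_rot: [-2.075, -2.312, 0.063]
ft_force: [0.2, -0.4, -4.8]
grip_width: 0.725
```

Run:
```python
from fit import *
rep(); snap('wrist','w13.png')
im=cv2.imread('pics/raw_w13.png'); x,y,w,h=170,100,180,160
cv2.imwrite('pics/z13.png',cv2.resize(im[y:y+h,x:x+w],None,fx=3.6,fy=3.6,interpolation=cv2.INTER_NEAREST))
g=cv2.cvtColor(im,cv2.COLOR_BGR2GRAY)
for r in (180,190,246,248,250): print(r,g[r,230:290].tolist())
```

```text
t 29.40 p [0.5755 0.0734 0.058 ] yaw 1.679 z [-0.0531 -0.0068 -0.9986] F [ 0.2381 -0.4053 -4.8434] M [ 0.0185 -0.2171 -0.0038] w 0.7255 mm 63.12
pulley in shaft frame mm [53.1508  0.004   0.0114] rot err (tool) [ 0.001   0.0011 -0.0002] F shaft [ 0.4286  0.4565 -4.8257] M shaft [ 0.2178 -0.0048 -0.004 ]
180 [190, 194, 196, 200, 203, 206, 209, 211, 213, 216, 220, 210, 196, 185, 124, 111, 104, 64, 126, 147, 143, 143, 144, 143, 144, 142, 141, 142, 141, 141, 141, 140, 139, 140, 140, 138, 138, 138, 137, 138, 136, 139, 121, 68, 105, 124, 146, 167, 184, 201, 215, 223, 220, 218, 215, 212, 209, 206, 204, 202]
190 [185, 189, 194, 196, 200, 203, 207, 209, 212, 216, 222, 212, 198, 184, 169, 151, 133, 71, 122, 145, 142, 141, 140, 141, 142, 142, 139, 140, 140, 139, 138, 140, 139, 139, 140, 137, 137, 137, 138, 138, 135, 136, 130, 66, 104, 128, 150, 170, 188, 205, 219, 223, 219, 216, 213, 210, 206, 205, 203, 200]
246 [166, 169, 171, 172, 169, 167, 166, 167, 168, 168, 159, 149, 143, 133, 119, 125, 206, 203, 200, 199, 200, 198, 195, 195, 197, 198, 198, 198, 198, 200, 200, 200, 198, 197, 197, 197, 199, 201, 202, 201, 201, 198, 195, 178, 128, 138, 146, 150, 157, 163, 169, 168, 168, 169, 169, 169, 167, 163, 164, 160]
248 [175, 178, 180, 181, 178, 176, 176, 173, 166, 156, 151, 143, 137, 130, 117, 121, 190, 195, 197, 193, 194, 195, 197, 197, 197, 197, 198, 198, 197, 195, 196, 196, 197, 199, 201, 200, 199, 194, 190, 184, 180, 176, 175, 174, 128, 136, 144, 152, 157, 162, 166, 172, 173, 173, 172, 173, 173, 173, 172, 170]
250 [178, 178, 178, 181, 181, 182, 178, 172, 165, 160, 153, 147, 139, 131, 116, 145, 170, 180, 190, 199, 197, 197, 198, 199, 197, 196, 195, 197, 197, 197, 199, 203, 200, 194, 189, 184, 179, 175, 172, 169, 164, 160, 159, 158, 125, 133, 141, 147, 151, 159, 165, 170, 176, 181, 180, 179, 177, 176, 172, 172]
```

View pics/z13.png

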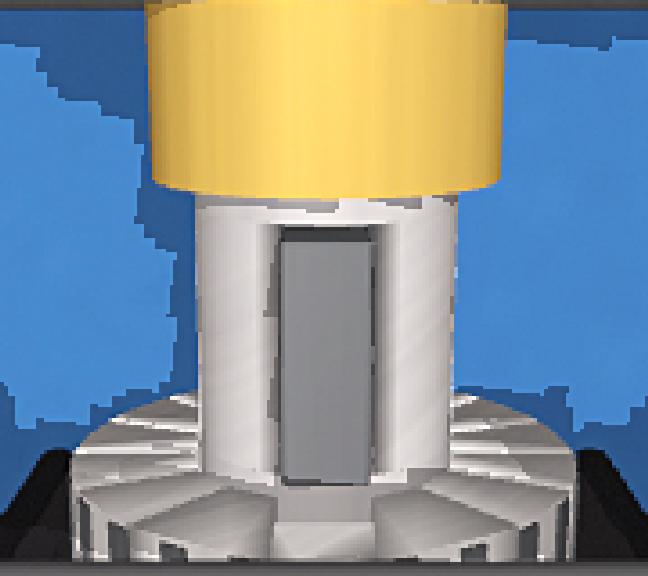

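Call:
{"api": "step_arm", "payload": {
  "plan": [
    [[0.006,0,0],[0,0,0],90],
    [[0.006,0,0],[0.001,0,0],90],
    [[0.006,0,0],[0.002,0,0],90],
    [[0.006,0,0],[0.003,0,0],90],
    [[0.006,0,0],[0.004,0,0],90],
    [[0.006,0,0],[0.005,0,0],90],
    [[0.006,0,0],[0.006,0,0],90],
    [[0.006,0,0],[0.007,0,0],90],
    [[0.006,0,0],[0.007,0,0],90],
    [[0.006,0,0],[0.007,0,0],90]
  ]
}}

```text
time: 30.7
position: [0.5748, 0.0804, 0.058]
tool_rot: [-2.072, -2.309, 0.07]
ft_force: [0.4, -0.7, -3.7]
grip_width: 0.727
```

Run:
```python
from fit import *
rep()
```

```text
t 30.70 p [0.5748 0.0804 0.058 ] yaw 1.679 z [-0.059  -0.0075 -0.9982] F [ 0.4137 -0.7237 -3.6793] M [-0.017  -0.2189  0.0028] w 0.7273 mm 63.28
pulley in shaft frame mm [46.1208  0.0387  0.0131] rot err (tool) [-0.005   0.001  -0.0002] F shaft [ 0.7641  0.5331 -3.6557] M shaft [ 0.2158 -0.0406  0.0006]
```

Call:
{"api": "step_arm", "payload": {
  "plan": [
    [[0,0,0],[0.002,0,0],90],
    [[0,0,0],[0.004,0,0],90],
    [[0,0,0],[0.006,0,0],90],
    [[0,0,0],[0.008,0,0],90],
    [[0,0,0],[0.01,0,0],90],
    [[0,0,0],[0.012,0,0],90],
    [[0,0,0],[0.014,0,0],90],
    [[0,0,0],[0.016,0,0],90],
    [[0,0,0],[0.016,0,0],90],
    [[0,0,0],[0.016,0,0],90]
  ]
}}

```text
time: 31.95
position: [0.5731, 0.0963, 0.058]
tool_rot: [-2.072, -2.309, 0.07]
ft_force: [-0.4, -0.1, -3.5]
grip_width: 0.729
```

Run:
```python
from fit import *
rep(); snap('wrist','w14.png')
im=cv2.imread('pics/raw_w14.png'); x,y,w,h=170,100,180,160
cv2.imwrite('pics/z14.png',cv2.resize(im[y:y+h,x:x+w],None,fx=3.6,fy=3.6,interpolation=cv2.INTER_NEAREST))
```

```text
t 31.95 p [0.5731 0.0963 0.058 ] yaw 1.679 z [-0.059  -0.0075 -0.9982] F [-0.3914 -0.0784 -3.4809] M [ 0.0048 -0.2408 -0.0536] w 0.7293 mm 63.45
pulley in shaft frame mm [30.1528  0.0457 -0.0231] rot err (tool) [-0.005   0.0011 -0.0002] F shaft [ 0.0357 -0.2074 -3.4973] M shaft [ 0.2399 -0.0183 -0.0547]
```

View pics/z14.png

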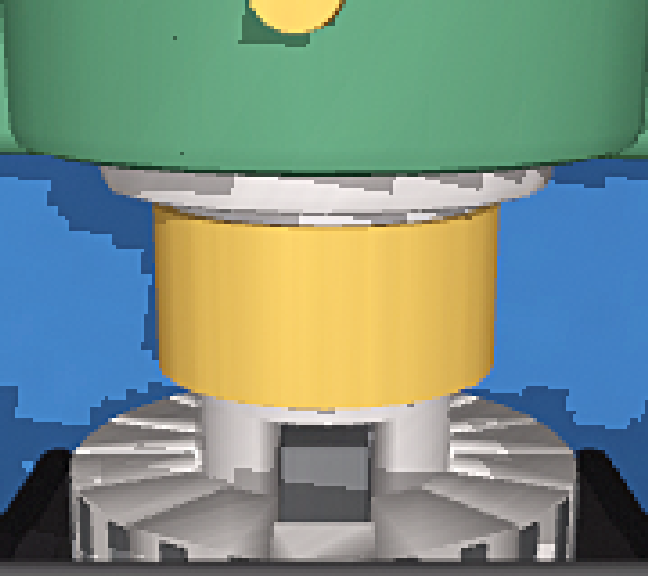

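The keyway is over the key (key at columns 280–370 inside the keyway), with hardly any force. About 12 mm remain to the ring.

Call:
{"api": "step_arm", "payload": {
  "plan": [
    [[0,0,0],[0.002,0,0],90],
    [[0,0,0],[0.004,0,0],90],
    [[0,0,0],[0.006,0,0],90],
    [[0,0,0],[0.008,0,0],90],
    [[0,0,0],[0.009,0,0],90],
    [[0,0,0],[0.0098,0,0],90],
    [[0,0,0],[0.0105,0,0],90],
    [[0,0,0],[0.011,0,0],90],
    [[0,0,0],[0.011,0,0],90],
    [[0,0,0],[0.011,0,0],90]
  ]
}}

```text
time: 33.25
position: [0.5719, 0.1072, 0.058]
tool_rot: [-2.072, -2.308, 0.07]
ft_force: [-0.2, 0.2, -3.5]
grip_width: 0.728
```

Call:
{"api": "step_arm", "payload": {
  "plan": [
    [[0,0,0],[0.0003,0,0],90],
    [[0,0,0],[0.0006,0,0],90],
    [[0,0,0],[0.0009,0,0],90],
    [[0,0,0],[0.0012,0,0],90],
    [[0,0,0],[0.0015,0,0],90],
    [[0,0,0],[0.0015,0,0],90],
    [[0,0,0],[0.0015,0,0],90],
    [[0,0,0],[0.0015,0,0],90],
    [[0,0,0],[0.0015,0,0],90],
    [[0,0,0],[0.0015,0,0],90]
  ]
}}

```text
time: 34.5
position: [0.5717, 0.1087, 0.058]
tool_rot: [-2.072, -2.309, 0.07]
ft_force: [-0.4, -0.6, -4.5]
grip_width: 0.725
```

Run:
```python
from fit import *
rep()
```

```text
t 34.50 p [0.5717 0.1087 0.058 ] yaw 1.679 z [-0.059  -0.0075 -0.9982] F [-0.4163 -0.6482 -4.4901] M [-0.0932 -0.237   0.009 ] w 0.7254 mm 63.11
pulley in shaft frame mm [17.6583  0.0271 -0.0312] rot err (tool) [-0.005   0.0011 -0.0003] F shaft [ 0.5994 -0.2385 -4.5098] M shaft [ 0.2256 -0.1185  0.0026]
```

Call:
{"api": "step_arm", "payload": {
  "plan": [
    [[0,0,0],[0.0002,0,0],90],
    [[0,0,0],[0.0004,0,0],90],
    [[0,0,0],[0.0006,0,0],90],
    [[0,0,0],[0.0008,0,0],90],
    [[0,0,0],[0.001,0,0],90],
    [[0,0,0],[0.0012,0,0],90],
    [[0,0,0],[0.0012,0,0],90],
    [[0,0,0],[0.0012,0,0],90],
    [[0,0,0],[0.0012,0,0],90],
    [[0,0,0],[0.0012,0,0],90]
  ]
}}

```text
time: 35.75
position: [0.5717, 0.1088, 0.058]
tool_rot: [-2.073, -2.309, 0.072]
ft_force: [-0.1, -4.7, -1.8]
grip_width: 0.727
```

Run:
```python
from fit import *
rep(); snap('wrist','w15.png')
im=cv2.imread('pics/raw_w15.png'); x,y,w,h=170,100,180,160
cv2.imwrite('pics/z15.png',cv2.resize(im[y:y+h,x:x+w],None,fx=3.6,fy=3.6,interpolation=cv2.INTER_NEAREST))
```

```text
t 35.75 p [0.5717 0.1088 0.058 ] yaw 1.678 z [-0.0591 -0.0089 -0.9982] F [-0.0676 -4.6733 -1.7795] M [-1.1313 -0.133   0.0867] w 0.7265 mm 63.21
pulley in shaft frame mm [17.5543  0.0368 -0.0459] rot err (tool) [-0.0053  0.0025 -0.0009] F shaft [ 4.6387 -0.474  -1.808 ] M shaft [ 0.0101 -1.1421  0.0246]
```

View pics/z15.png

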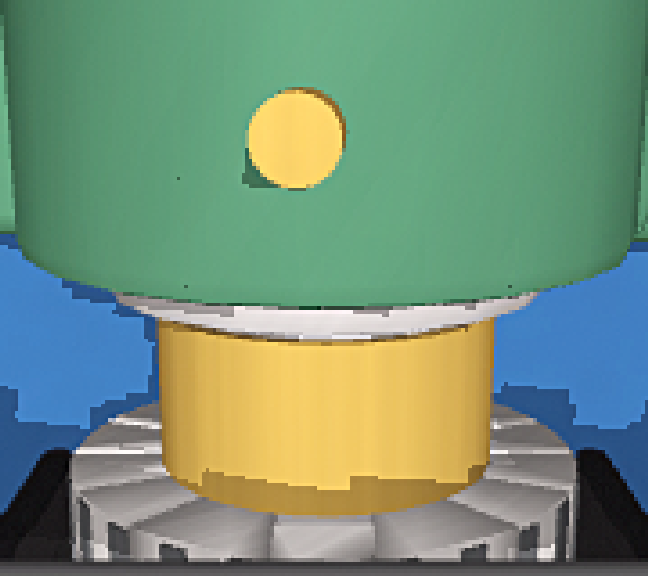

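Firm stop: the position holds while the axial force has risen to 4.6 N, and the picture shows the ring flush with the pulley face. Pushing a little more firmly.

Call:
{"api": "step_arm", "payload": {
  "plan": [
    [[0,0,0],[0.0003,0,0],90],
    [[0,0,0],[0.0006,0,0],90],
    [[0,0,0],[0.0009,0,0],90],
    [[0,0,0],[0.001,0,0],90],
    [[0,0,0],[0.001,0,0],90],
    [[0,0,0],[0.001,0,0],90],
    [[0,0,0],[0.001,0,0],90],
    [[0,0,0],[0.001,0,0],90],
    [[0,0,0],[0.001,0,0],90],
    [[0,0,0],[0.001,0,0],90]
  ]
}}

```text
time: 37.05
position: [0.5717, 0.1088, 0.058]
tool_rot: [-2.074, -2.308, 0.073]
ft_force: [-1.6, -6.7, -1.9]
grip_width: 0.726
```

Run:
```python
from fit import *
rep()
```

```text
t 37.05 p [0.5717 0.1088 0.058 ] yaw 1.678 z [-0.0593 -0.0103 -0.9982] F [-1.6452 -6.6577 -1.9142] M [-1.382  -0.1075  0.1398] w 0.7263 mm 63.19
pulley in shaft frame mm [17.5629  0.0242 -0.0411] rot err (tool) [-0.0056  0.0038 -0.0015] F shaft [ 6.4411 -2.2468 -2.0396] M shaft [-0.0424 -1.3911  0.0641]
```

Call:
{"api": "step_arm", "payload": {
  "plan": [
    [[0,0,0],[0.0004,0,0],90],
    [[0,0,0],[0.0008,0,0],90],
    [[0,0,0],[0.0008,0,0],90],
    [[0,0,0],[0.0008,0,0],90],
    [[0,0,0],[0.0008,0,0],90],
    [[0,0,0],[0.0008,0,0],90],
    [[0,0,0],[0.0003,0,0],90],
    [[0,0,0],[-0.0004,0,0],90],
    [[0,0,0],[-0.0012,0,0],90],
    [[0,0,0],[-0.0012,0,0],90]
  ]
}}

```text
time: 38.3
position: [0.5717, 0.1088, 0.058]
tool_rot: [-2.073, -2.308, 0.071]
ft_force: [0.2, -4.4, -2.1]
grip_width: 0.73
```

Run:
```python
from fit import *
rep()
```

```text
t 38.30 p [0.5717 0.1088 0.058 ] yaw 1.678 z [-0.0591 -0.0087 -0.9982] F [ 0.1889 -4.3586 -2.0917] M [-1.1538 -0.1269  0.14  ] w 0.7303 mm 63.54
pulley in shaft frame mm [17.585   0.002  -0.0669] rot err (tool) [-0.0053  0.0023 -0.0008] F shaft [ 4.3535 -0.1685 -2.104 ] M shaft [ 0.0016 -1.1667  0.0766]
```

Call:
{"api": "step_arm", "payload": {
  "plan": [
    [[0,0,0],[-0.0006,0,0],90],
    [[0,0,0],[-0.0006,0,0],90],
    [[0,0,0],[-0.0006,0,0],60],
    [[0,0,0],[-0.0006,0,0],40],
    [[0,0,0],[-0.0006,0,0],20],
    [[0,0,0],[-0.0006,0,0],0],
    [[0,0,0],[-0.0006,0,0],0],
    [[0,0,0],[-0.0006,0,0],0],
    [[0,0,0],[-0.0006,0,0],0],
    [[0,0,0],[-0.0006,0,0],0]
  ]
}}

```text
time: 39.55
position: [0.5716, 0.1091, 0.058]
tool_rot: [-2.072, -2.308, 0.07]
ft_force: [-0.3, -0.5, -0.2]
grip_width: 1.002
```

Run:
```python
from fit import *
rep(); snap('wrist','w16.png')
im=cv2.imread('pics/raw_w16.png'); x,y,w,h=170,100,180,160
cv2.imwrite('pics/z16.png',cv2.resize(im[y:y+h,x:x+w],None,fx=3.6,fy=3.6,interpolation=cv2.INTER_NEAREST))
```

```text
t 39.55 p [0.5716 0.1091 0.058 ] yaw 1.679 z [-0.0591 -0.0074 -0.9982] F [-0.3006 -0.54   -0.1743] M [-0.0332 -0.1748 -0.0399] w 1.0023 mm 87.20
pulley in shaft frame mm [17.1984  0.0097 -0.0333] rot err (tool) [-0.005   0.001  -0.0002] F shaft [ 0.5044 -0.3471 -0.1935] M shaft [ 0.1702 -0.0497 -0.0426]
```

View pics/z16.png

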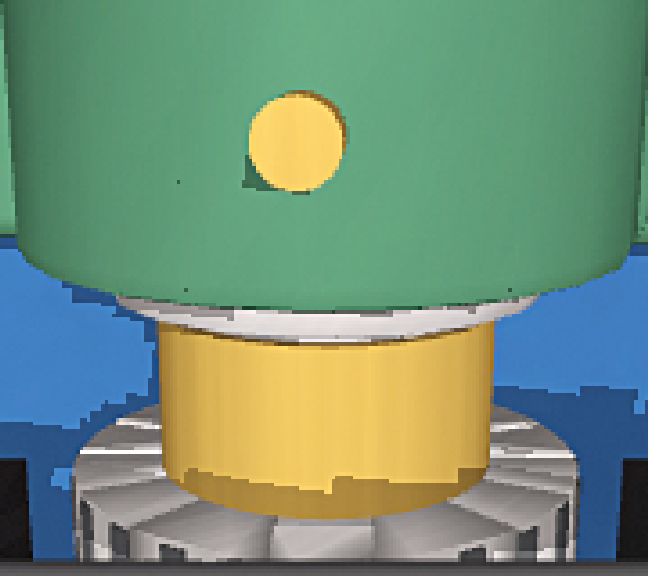

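Call:
{"api": "step_arm", "payload": {
  "plan": [
    [[0,0,0],[0,0,-0.02],0],
    [[0,0,0],[0,0,-0.05],0],
    [[0,0,0],[0,0,-0.09],0],
    [[0,0,0],[-0.04,0,-0.11],0],
    [[0,0,0],[-0.075,0,-0.12],0],
    [[0,0,0],[-0.075,0,-0.12],0],
    [[0,0,0],[-0.075,0,-0.12],0],
    [[0,0,0],[-0.075,0,-0.12],0],
    [[0,0,0],[-0.075,0,-0.12],0],
    [[0,0,0],[-0.075,0,-0.12],0]
  ]
}}

```text
time: 40.85
position: [0.5866, 0.0362, 0.1777]
tool_rot: [-2.07, -2.309, 0.07]
ft_force: [0.6, 0.1, -0.6]
grip_width: 0.997
```

Run:
```python
from fit import *
rep(); C=cal('wrist'); snap('wrist','w17.png'); snap('side','s17.png')
im=cv2.imread('pics/raw_w17.png'); x,y,w,h=190,40,140,150
cv2.imwrite('pics/z17.png',cv2.resize(im[y:y+h,x:x+w],None,fx=4,fy=4,interpolation=cv2.INTER_NEAREST))
im=cv2.imread('pics/raw_s17.png'); x,y,w,h=180,240,100,100
cv2.imwrite('pics/z17s.png',cv2.resize(im[y:y+h,x:x+w],None,fx=5.5,fy=5.5,interpolation=cv2.INTER_CUBIC))
p=[.5703,.1261,-1.4626,-.0545]; O,M=shaftT(p)
print('expected px: ring face crown, pulley inner crown 0, outer crown 36, key outer end top', proj(C,np.array([O+M@[0,0,.021],O+M@[0,0,.032],O+M@[.036,0,.032],O+M@[.048,0,.014]])))
```

```text
t 40.85 p [0.5866 0.0362 0.1777] yaw 1.680 z [-0.0594 -0.0073 -0.9982] F [ 0.5865  0.0989 -0.5539] M [-0.0311 -0.2273  0.0244] w 0.9966 mm 86.71
pulley in shaft frame mm [ 91.3764   0.5025 119.8995] rot err (tool) [-0.0054  0.0009  0.0009] F shaft [-0.035   0.623  -0.5207] M shaft [ 0.2226 -0.0567  0.0213]
expected px: ring face crown, pulley inner crown 0, outer crown 36, key outer end top [[259.7425  75.6576]
 [259.6692  74.1874]
 [259.5985 129.5438]
 [259.6934 144.0988]]
```

View pics/z17.png

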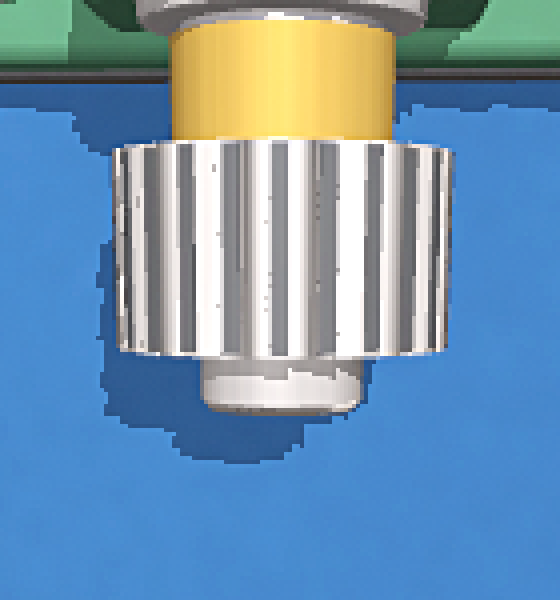

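View pics/z17s.png

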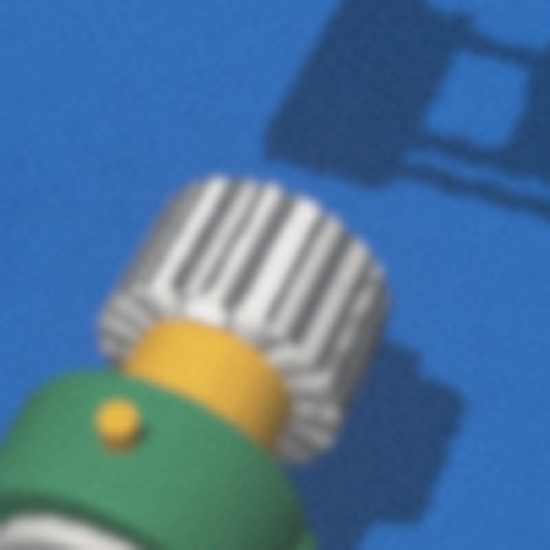

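The pulley sits flush against the brass ring with the stub showing about 12 mm beyond it, as it should. Last look at the bystanders, then handing in.

Run:
```python
from h import *
a=cv2.imread('pics/raw_scene0.png')
snap('scene','end.png'); 
for l in ['glue_bottle','spanner','edging_roll','vblock']:
    r=ctrl.cut_out('scene',l); print(l,[(round(x['score'],2),x['rect']) for x in r[:1]])
```

```text
glue_bottle [(0.57, [238.9, 278.0, 29.7, 47.5])]
spanner [(0.86, [206.8, 221.7, 31.2, 89.0])]
edging_roll [(0.94, [94.8, 199.2, 56.7, 55.2])]
vblock [(0.74, [156.7, 155.9, 27.2, 32.2])]
```

View pics/end.png

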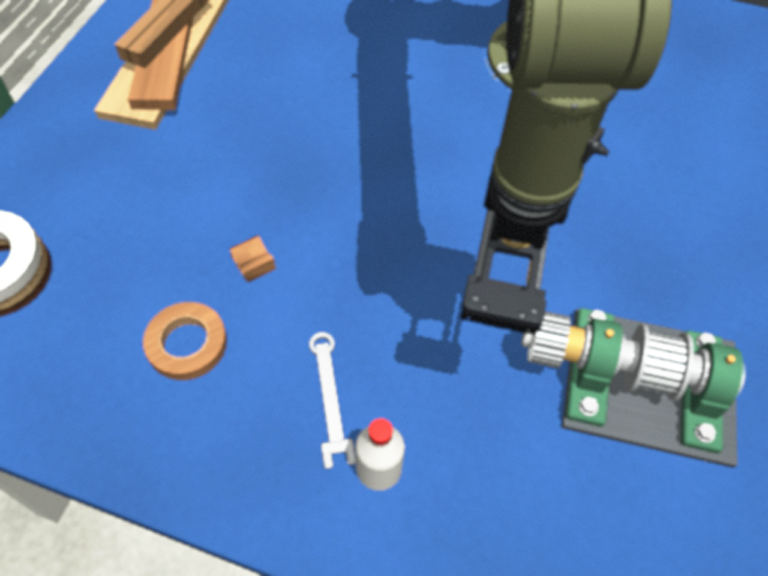

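The pulley is on the shaft at (555,342). The bottle, spanner and roll are where they were, and the gripper is clear.

```bash
python3 -c "
from bench import ctrl
print(ctrl.close_job())"
```

```text
the job is handed in; nothing more can be done
None
```

The key is bedded in the shaft slot, and the pulley is on the shaft over it and home against the brass ring. The gripper has let go, and I handed the job in at about 41 s of the 72 s allowed.

- **Key:** it went into the slot with no measurable force. I then pressed it down with closed fingertips, and it stopped dead with no further movement from 4 N to 8 N. Fingertip height put its top about 21.4 mm from the axis, against 21.0 mm nominal. I took the 0.4 mm as measurement error, since the pictures show it level in the slot.
- **Pulley:** it slid on over the key with almost no force and stopped firmly at the ring. I read 6.4 N axially, then pushed a little further without reading the peak. My position estimate at the stop was 17.6 mm from the ring face, against 18 mm nominal.
- **After letting go:** the pictures show the pulley face flush with the ring, and the length of stub showing matches the 12 mm it should be. The force reading was back to about zero.
- **Bystanders:** the glue bottle, spanner and edging roll appear where they were at the start, to within about 2 pixels.

One oddity: the wrist force rose to about 6–7 N each time the jaws closed, on the key and on the pulley. I did not find out why, and the arm was displaced by about 1 mm when gripping the pulley.

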